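# Change the soap on the bathroom corner shelf

### The arm

A 7-joint arm with a two-finger parallel gripper is mounted at the origin on the work surface. World frame = base frame: x ahead of the robot, y to its left, z up, the work surface at z = 0. Lengths are in m, angles in rad, forces in N, time in s.
With the tool pointing down it reaches from about 0.425 to 0.925 m from the base axis. Payload 6.8 kg.
Tool frame: the origin (TCP) lies midway between the tips of the shut fingers; the grasp point (between the pads) lies 19 mm behind it; z points along the fingers, y is the direction in which the jaws open and shut (so a half turn about z gives the same grasp; the last joint's range is limited). The gripper opens to 85 mm and grips with 20 to 120 N. Pads are 22 mm wide; open, the fingers measure 114 mm over their backs; the gripper's body (76 mm by 85 mm) begins 54 mm behind the grasp point. The pads swing forward as they close: fully open they stand 13 mm farther back than shut.
Start: joints at [1.08, 0.477, 0.022, 1.555, -0.011, 1.109, -0.083], TCP at [0.252, -0.626, 0.231] pointing down, gripper open.
Joint ranges: [-2.96, 2.96], [-0.34, 2.1], [-1.41, 1.46], [0.24, 2.44], [-1.37, 4.51], [0.17, 1.92], [-2.96, 2.96]. Speed limits (rad/s): [2.39, 2.39, 3.14, 3.14, 3.14, 3.14, 3.14].

### API

Orientations are given as a unit quaternion [w, x, y, z].
In Python, from station import * gives the robot as it stands. The module is installed in compiled form; this text tells all that it offers.
- The arm moves only by the tool jog_arm, never from a script. Its arguments are lists of equal length, an entry for each row: "dp": the shift along the tool's x, y, z in units of 25 mm (1.0 is 25 mm), a list of three; "angular": the turn, a rotation vector about the tool's x, y, z in units of 5 degrees (1.0 is 5 degrees), a list of three; "claw": the finger opening in mm, from 0 to 85.4. A call has exactly 5 rows; each row is the pose to reach, as a shift and turn from the pose commanded when the call began, along the tool's axes at that moment; what a row does not reach only later rows make up. A row lasts 1/10 s, in which the tool goes at most 50 mm and 8.59 degrees, less where a joint would pass 70% of its speed; a pose out of reach is approached as far as the arm can. A call with a gripper value outside its range is refused whole. The fingers move at their own pace and stop on an object; "grip_force" is the grip in N (left out, the last holds). Time passes only in rows, so rows that repeat a pose let the fingers close, or fill a call up. It gives the time, the measured TCP pose, the force and the opening at its end, in the units of the state.
- get_obs(): the state, without advancing time (a new reading comes with each control period).
- read_camera(name): name is "scene" or "top" or "wrist"; returns a dict with "pixels" (420x560x3 uint8, blue, green, red), "camera_matrix" (3x3 intrinsics, pixels), "rvec" (rotation vector, rad) and "tvec" (3), from world to camera coordinates, as OpenCV has them. Camera axes: x right, y down, z forward; pixel columns grow to the right and rows downward; lengths in m; the calibration is good to about 2 mm. A picture is of the moment at which its call begins. There is no depth.
- hand_in(): hands the job in, once; it reports no verdict.
The state is a dict: "t": time; "q": joint angles; "joint_vel": joint speeds; "joint_torque": joint torques, N m; "eef_pos": TCP position; "tool_rot": TCP orientation; "contact_force": force on the tool from outside, world axes, zero at the start; "torque": the same for the moment, N m; "gripper_width": opening from 0.0 (shut) to 1.0 (fully open).
Only numpy, scipy, OpenCV 4.12 (cv2) and the standard library are available. Lean on these libraries where they do the work, as an engineer would, in place of code of your own. Each camera call takes 0.05 s, during which the arm holds its last target.

### The job

Change the soap: lift the worn-down remnant out of the clay soap dish and drop it into the small waste bin, then pull the top fresh bar out of the leaning spring-lift dispenser, so that the next bar comes up into its place, and lay it gently, flat, inside the dish. Take only that one bar, and leave the dish, the bin and everything else standing where they are.

Things in the scene. Friction and masses are not known exactly. Their poses are not given: they have to be found in the camera images.
- shelf: White quarter-round corner shelf, fixed in a corner of low tiled walls. Origin on the counter below its middle, z up, x towards the corner. Flat top 100 mm above the counter. The corner's apex is 250 mm along +x; walls run from it at 45 degrees, tops at 213 mm. A night lamp (60 mm wide, 94 mm high) is fixed near the apex. Dispenser, dish and bystanders (not bin, comb) stand on it.
- dispenser: Spring-lift soap dispenser, white plastic, fixed on the shelf: foot plate 135 x 70 mm and an open-topped box magazine leaning 30 degrees, top towards -x (the user). Origin under the foot plate's centre, on the shelf top; z up. 157 mm high. Holds four equal bars of soap, bar1 on top to bar4, on a spring plate. Stands in the left or the right place on the shelf, the dish in the other.
- magazine: The leaning magazine, 84 (x) x 55 (y) mm outside, 110 mm deep, walls 3 mm. Origin: centre of its mouth, level with the top bar's upper face. z: the stack's axis, out of the mouth, 30 degrees off vertical; x: uphill, away from the user; y: level. A fixed splash hood, 34 mm high, covers the mouth from x = -4 to 42 mm, full width, so bars cannot be lifted out: they slide out towards -x.
- pinch (a point): On the top bar's upper face at magazine x = -21 mm: middle of the bare front 34 mm of bar1. Here side and front walls are cut down to 25 mm below the mouth, so bar1 can be pinched across its 46 mm width (along y) with the tool along -z of the magazine; 50 mm or more is free beside it. Tips 10 to 20 mm deep hold bar1 alone; deeper than 22 mm they clamp bar2 too.
- hood_edge (a point): Middle of the hood's lower front edge, at magazine x = -4 mm, z = 0; its front face rises 28 mm square to the mouth, in the way of a tool held upright at the pinch point. Bar1's rear end starts 42 mm behind it: slide bar1 along the magazine's -x (30 degrees downhill) by 45 mm or more and it is free of the hood; by 80 mm and it is wholly off the stack.
- follower (a joint): Spring plate under the stack, m of travel along the magazine's z: 0 with four bars in, +0.022 for each bar taken out. Spring 40 N/m; it presses the stack against the hood with about 3 N, so sliding bar1 out takes about 3 to 6 N. Once bar1 is off, bar2 rises by itself within 0.5 s till it lies against the hood.
- bar1: The top fresh bar of soap in the dispenser: cream rectangular bar with rounded edges, 76 (x) x 46 (y) x 22 (z) mm, 75 g. Origin at the centre of its underside; in the magazine its axes are those of magazine.
- bar1_mid (a point): Centre of bar1, 11 mm above its underside.
- bar2: The second bar, same size and axes as bar1, directly below it.
- bar2_mid (a point): Centre of bar2.
- bar3: Third bar, the same.
- bar4: Fourth, lowest bar, the same.
- dish: Shallow loose clay soap dish, 124 (x) x 104 (y) mm, 15 mm high, corners rounded (22 mm), walls 6 mm, so 112 x 92 mm inside; 0.38 kg. Origin at the centre of its underside, on the shelf board; z up. Four ribs along x, 98 mm long, 8 mm wide, at y = -30, -10, 10 and 30 mm, carry the soap: their tops are 11 mm above the origin, 4 mm below the rim.
- sliver: Worn remnant of soap, cream, 52 (x) x 32 (y) x 12 (z) mm, 18 g, lying on the ribs of the dish. Origin at the centre of its underside.
- bin: Small open waste bin of steel on the counter, round, 112 mm across the rim, tapering to 90 mm, 110 mm high, wall 3 mm, loose, 0.3 kg. Origin at the centre of its underside. On the left or on the right in front of the shelf (comb on the other side).
- bin_rim (a point): Centre of the bin's mouth, 110 mm above the counter.
- shampoo: Bystander: closed white shampoo bottle with a grey flip cap, 42 x 62 mm, 157 mm high, on the shelf towards the corner. Origin at the centre of its underside.
- comb: Bystander: red plastic comb, 150 x 30 x 5 mm, flat on the counter. Origin at the centre of its underside.
- clipper: Bystander: steel nail clipper, 57 x 13 x 12 mm, on the shelf between dish and dispenser. Origin at the centre of its underside.
- elastic_box: Bystander: closed hair elastic box, 69 x 49 x 30 mm, on the shelf between dish and dispenser. Origin at the centre of its underside.
Mind the look-alikes: they are no part of the job. There is more than one size of the bin; the job needs the middle-sized.

How it is judged:
By the outcome, as a careful person would: the job done as asked, in the order asked, and still so for the second after the job is handed in, with the robot touching nothing.
It also fails if it takes over 58 s, if anything falls off the work surface, if the arm or the gripper's body presses on something with over 40 N, if the wrist force passes 120 N, or if a joint passes its speed limit or range.

## Working session

There is one attempt and no reset: what is moved stays moved. The work goes in short steps, Python scripts to look and compute and a tool call to move; the robot and the scene stay as the last step left them, time stands still between calls to the robot, and variables do not carry over. Pictures are saved under pics/ and viewed, and the job is handed in when it is done.

Besides the shell and the picture viewer there is one more tool, called after ">>>" as a command line: name --argument value ..., lists and objects as JSON in quotes. jog_arm: Moves the arm, as the interface text tells. Its arguments: {"type":"object","properties":{"dp":{"type":"array","items":{"type":"array","items":{"type":"number"}}},"angular":{"type":"array","items":{"type":"array","items":{"type":"number"}}},"claw":{"type":"array","items":{"type":"number"}},"grip_force":{"type":"number"}},"required":["dp","angular","claw"]}

```bash
mkdir -p pics; cat > h.py <<'E'
from station import *
import numpy as np, cv2, pickle
def shot(n,f):
    c=read_camera(n); cv2.imwrite('pics/%s.png'%f,c['pixels']); pickle.dump(c,open('pics/%s.pkl'%f,'wb')); return c
def load(f): return pickle.load(open('pics/%s.pkl'%f,'rb'))
def proj(c,P):
    P=np.atleast_2d(np.array(P,float)); return cv2.projectPoints(P,c['rvec'],c['tvec'],c['camera_matrix'],None)[0].reshape(-1,2)
def ray(c,uv):
    R=cv2.Rodrigues(np.array(c['rvec'],float))[0]; t=np.array(c['tvec']).ravel()
    d=R.T@np.linalg.inv(c['camera_matrix'])@np.array([uv[0],uv[1],1.0]); return -R.T@t, d/np.linalg.norm(d)
def onz(c,uv,z):
    o,d=ray(c,uv); return o+d*(z-o[2])/d[2]
def tri(cs,uvs):
    A=np.zeros((3,3));b=np.zeros(3)
    for c,uv in zip(cs,uvs):
        o,d=ray(c,uv);M=np.eye(3)-np.outer(d,d);A+=M;b+=M@o
    p=np.linalg.solve(A,b); return p,[np.linalg.norm((np.eye(3)-np.outer(ray(c,uv)[1],ray(c,uv)[1]))@(p-ray(c,uv)[0])) for c,uv in zip(cs,uvs)]
E
python3 - <<'E'
from h import *
for n in ['scene','top','wrist']:
    c=shot(n,n+'0'); print(n,ray(c,(280,210)))
print(get_obs())
E
```

```text
scene (array([1.20752897, 0.27885207, 0.7212128 ]), array([-0.71508222, -0.36519476, -0.59606225]))
top (array([ 0.38985822, -0.05996773,  1.14618785]), array([ 0.11137748, -0.03606863, -0.99312341]))
wrist (array([ 0.32719597, -0.59570844,  0.37246858]), array([-0.30682589, -0.10121865, -0.94636814]))
{'t': 0.15, 'q': array([ 1.07992468,  0.47764019,  0.02233211,  1.55622279, -0.01146933,
        1.10930597, -0.08312281]), 'joint_vel': array([ 0.0003773 , -0.00263169,  0.00109024, -0.00280035,  0.00265449,
        0.00029793, -0.0003957 ]), 'joint_torque': array([ 2.74747894e-03, -5.96926868e+01,  1.61035862e+00, -2.81490147e+01,
        1.27266906e-02,  6.57852317e-03,  2.60076547e-05]), 'eef_pos': array([ 0.25192877, -0.62572535,  0.23052935]), 'tool_rot': array([-6.96583573e-04,  9.81739256e-01,  1.90230146e-01, -1.97730283e-04]), 'contact_force': array([-0.1096834 , -0.67815986, -0.2176894 ]), 'torque': array([ 0.01985955, -0.04612007,  0.02795617]), 'gripper_width': 1.0015034602625117}
```

View pics/scene0.png

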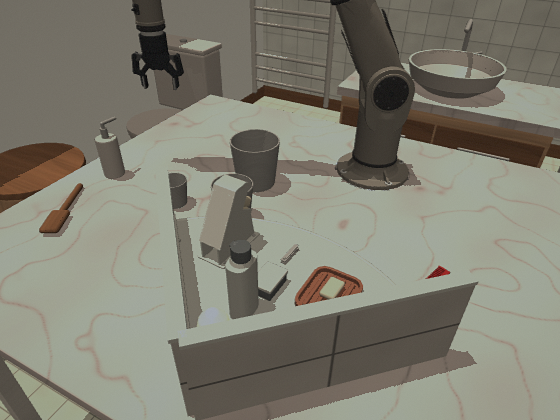

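View pics/top0.png

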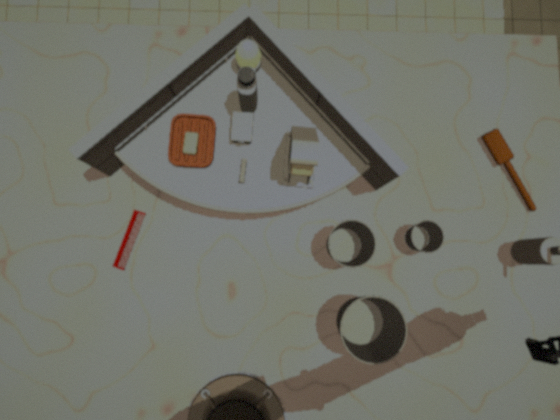

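View pics/wrist0.png

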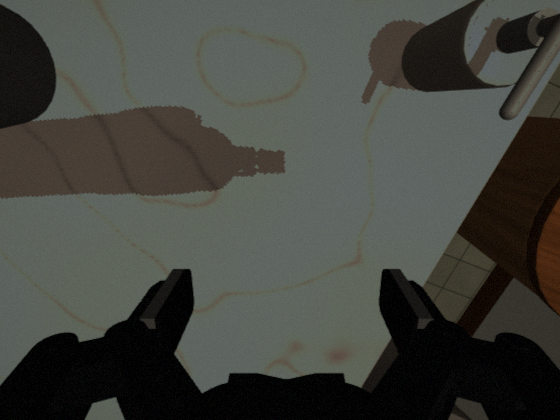

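Top view, up = +x: the dish with the sliver is at (192,141), the dispenser at (303,158), shampoo at (247,85), the elastic box at (242,127), the clipper at (242,170) and the comb at (130,240). There are three bins: large (371,328), medium (350,243) and small (424,236). The description fits the one at (350,243): it is the middle size and in front of the shelf. I'll confirm by measuring the rims and with a crop.

```bash
python3 - <<'E'
from h import *
c=load('top0');s=load('scene0')
a=c['pixels'][95:275,150:450]; a=cv2.convertScaleAbs(cv2.resize(a,None,fx=2.66,fy=2.66,interpolation=cv2.INTER_CUBIC),alpha=1.7); cv2.imwrite('pics/top_crop.png',a)
b=s['pixels'][110:330,150:400]; b=cv2.convertScaleAbs(cv2.resize(b,None,fx=2.6,fy=2.6,interpolation=cv2.INTER_CUBIC),alpha=1.4); cv2.imwrite('pics/sc_crop.png',b)
E
```

```text
(no output)
```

View pics/top_crop.png

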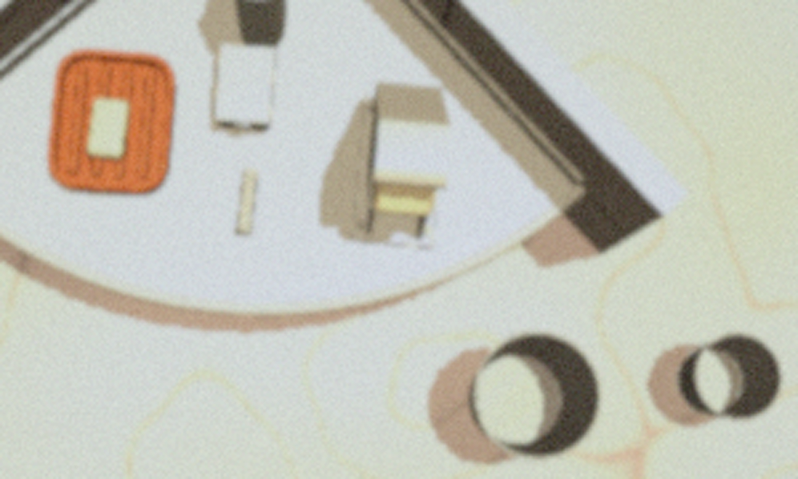

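View pics/sc_crop.png

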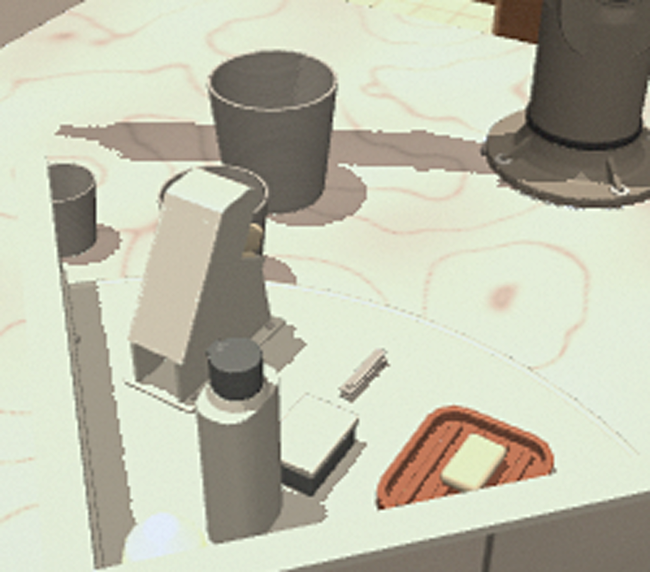

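```bash
python3 - <<'E'
from h import *
c=load('top0');s=load('scene0')
T=lambda x,y:(150+(x+.5)/2.66-.5,95+(y+.5)/2.66-.5)
S=lambda x,y:(150+(x+.5)/2.6-.5,110+(y+.5)/2.6-.5)
for n,(x,y),w in [('mid',(535,396),123),('small',(730,377),98)]:
    for z in (.11,):
        print(n,onz(c,T(x,y),z), np.linalg.norm(onz(c,T(x-w/2,y),z)-onz(c,T(x+w/2,y),z)))
print('large',np.linalg.norm(onz(c,(338,329),.13)-onz(c,(406,329),.13)), onz(c,(372,329),.13))
print('dish corners approx',[onz(c,T(*p),.115).round(4) for p in [(111,50),(110,193),(48,125),(174,118)]])
print('sliver ctr',onz(c,T(109,128),.123), tri([c,s],[T(109,128),S(474,460)]))
q=[onz(c,T(*p),.257+.0).round(4) for p in [(373,180),(443,187),(378,122),(446,127)]];print(q)
print('apex',onz(c,(248,17),.213),'lwall end',onz(c,(80,158),.213),'r',onz(c,(399,176),.213))
E
```

```text
mid [ 0.43120421 -0.26064879  0.11      ] 0.10646659817491747
small [ 0.44978044 -0.43076301  0.11      ] 0.08588453541085532
large 0.1505821433756765 [ 0.24360965 -0.30212206  0.13      ]
dish corners approx [array([0.7288, 0.1117, 0.115 ]), array([0.6013, 0.1082, 0.115 ]), array([0.6604, 0.1638, 0.115 ]), array([0.6688, 0.055 , 0.115 ])]
sliver ctr [0.65670763 0.10973786 0.123     ] (array([0.65743414, 0.11154887, 0.11871825]), [np.float64(0.0011653864115391652), np.float64(0.0011653864115392669)])
[array([ 0.5857, -0.1111,  0.257 ]), array([ 0.5813, -0.1638,  0.257 ]), array([ 0.6304, -0.1145,  0.257 ]), array([ 0.6276, -0.166 ,  0.257 ])]
apex [ 0.91602928 -0.01962057  0.213     ] lwall end [0.59651805 0.32127626 0.213     ] r [ 0.57034674 -0.34391281  0.213     ]
```

```bash
cat >> h.py <<'E'
from scipy.spatial.transform import Rotation as Ro
def yt(yaw,tilt=0):
    # tool x downhill(-x of frame), z down tilted forward by tilt
    a=np.radians(tilt); z=np.array([np.sin(a),0,-np.cos(a)]); x=np.array([-np.cos(a),0,-np.sin(a)]); y=np.cross(z,x)
    return Ro.from_euler('z',yaw,degrees=True)*Ro.from_matrix(np.c_[x,y,z])
def cur():
    o=get_obs(); q=o['tool_rot']; return np.array(o['eef_pos']),Ro.from_quat([q[1],q[2],q[3],q[0]]),o
def go(p,R):
    p0,R0,o=cur(); d=R0.inv().apply(np.array(p)-p0)/.025; w=(R0.inv()*R).as_rotvec(degrees=True)/5
    print('dp',d.round(2),'ang',w.round(2),'rows',np.linalg.norm(d)*25/50,np.linalg.norm(w)*5/8.59)
E
python3 - <<'E'
from h import *
c=load('top0'); print(c['camera_matrix'])
T=lambda x,y:(150+(x+.5)/2.66-.5,95+(y+.5)/2.66-.5)
for z in (.229,):
    a=onz(c,T(373,180),z);b=onz(c,T(443,187),z);print(a,b,np.linalg.norm(a-b))
m=(a+b)/2
Rm=Ro.from_euler('z',-4.8,degrees=True)*Ro.from_euler('y',-30,degrees=True)
O=m-Rm.apply([-.004,0,.028]); print('mouth',O); P=O+Rm.apply([-.021,0,0]); print('pinch',P)
print(proj(c,[O+Rm.apply(v) for v in [(-.004,.023,0),(-.004,-.023,0),(-.038,.023,0),(-.038,-.023,0)]]))
V=P+Rm.apply([-.01,0,.12]); print(V)
go([.40,-.30,.40],yt(-4.8,30)); go(V,yt(-4.8,30)); print(cur()[1].as_matrix().round(2))
E
```

```text
[[453.98699665   0.         277.59187777]
 [  0.         453.98699665 206.00215258]
 [  0.           0.           1.        ]]
[ 0.59185341 -0.11266228  0.229     ] [ 0.58732416 -0.16709685  0.229     ] 0.05462267304324317
mouth [ 0.60699164 -0.14134093  0.20675129]
pinch [ 0.58886889 -0.13981912  0.19625129]
[[291.86667221 158.56200018]
 [313.43371376 160.73888792]
 [290.11474051 173.69798284]
 [311.39024599 175.83066362]]
[ 0.52044943 -0.13407377  0.29517434]
dp [10.36 -9.88 -6.77] ang [ -7.97  -1.91 -29.73] rows 7.918141108062047 17.95289762281078
dp [ 17.31 -14.23  -2.57] ang [ -7.97  -1.91 -29.73] rows 11.278361498751838 17.95289762281078
[[ 0.93  0.37 -0.  ]
 [ 0.37 -0.93  0.  ]
 [-0.   -0.   -1.  ]]
```

>>> jog_arm --dp '[[2, -2, -1.5], [4, -4, -3], [6, -6, -4.5], [7, -7, -6], [8, -8, -6.5]]' --angular '[[0, 0, -1.7], [0, 0, -3.4], [0, 0, -5.1], [0, 0, -6.8], [0, 0, -8.5]]' --claw '[85, 85, 85, 85, 85]'

```text
t: 0.65
eef_pos: [0.3373, -0.4251, 0.3563]
tool_rot: [0.0, 0.844, 0.536, -0.0]
contact_force: [1.2, -1.5, 0.7]
gripper_width: 0.996
```

```bash
python3 - <<'E'
from h import *
print(cur()[0],cur()[2]['q']);go([.51,-.136,.31],yt(-4.8,30))
E
```

```text
[ 0.33731449 -0.42512639  0.35633762] [ 0.95204863  0.17163979 -0.19308284  1.69557136  0.03463352  1.27751109
  0.3112887 ]
dp [13.41  1.32  1.85] ang [ -5.77  -4.   -21.51] rows 6.798868471341021 13.168881547545162
```

>>> jog_arm --dp '[[1, 0.1, -0.5], [2, 0.2, -1], [4, 0.4, -1], [6, 0.6, -0.5], [7, 0.7, 0]]' --angular '[[-0.4, -0.3, -1.6], [-0.8, -0.6, -3.2], [-1.3, -0.9, -4.8], [-1.7, -1.2, -6.4], [-2.1, -1.5, -8.0]]' --claw '[85, 85, 85, 85, 85]'

```text
t: 1.15
eef_pos: [0.4306, -0.2723, 0.3558]
tool_rot: [0.112, 0.604, 0.789, -0.006]
contact_force: [0.6, -0.6, -1.3]
gripper_width: 0.992
```

```bash
python3 - <<'E'
from h import *
print(cur()[0],cur()[2]['q']);go([.51,-.136,.31],yt(-4.8,30))
E
```

```text
[ 0.43061091 -0.27226185  0.35575364] [ 0.79913007 -0.00264044 -0.39503821  1.90596369  0.0759043   1.0249989
  0.63687412]
dp [4.74 4.28 1.54] ang [ -3.63  -2.51 -13.45] rows 3.284101918268077 8.239604579055928
```

>>> jog_arm --dp '[[1, 0.8, 0], [2, 1.7, 0], [3, 2.5, 0.3], [3.8, 3.4, 0.7], [4.5, 4, 1]]' --angular '[[-0.4, -0.3, -1.6], [-0.9, -0.6, -3.2], [-1.3, -0.9, -4.8], [-1.7, -1.2, -6.4], [-2.2, -1.5, -8.1]]' --claw '[85, 85, 85, 85, 85]'

```text
t: 1.65
eef_pos: [0.5024, -0.1442, 0.3226]
tool_rot: [0.208, 0.283, 0.936, -0.009]
contact_force: [0.3, 0.5, 0.1]
gripper_width: 0.996
```

```bash
python3 - <<'E'
from h import *
print(cur()[0],cur()[2]['q']);go([.51,-.136,.31],yt(-4.8,30))
E
```

```text
[ 0.50241813 -0.14424045  0.3226037 ] [ 0.65665298 -0.04755078 -0.5259678   2.06705624  0.09413086  0.70786581
  1.05053907]
dp [0.14 0.39 0.53] ang [-1.47 -1.03 -5.45] rows 0.33719019159445957 3.3410926115705215
```

>>> jog_arm --dp '[[0, 0.1, 0.1], [0.1, 0.2, 0.3], [0.1, 0.4, 0.5], [0.1, 0.4, 0.5], [0.1, 0.4, 0.5]]' --angular '[[-0.5, -0.3, -1.6], [-0.9, -0.6, -3.2], [-1.3, -0.9, -4.8], [-1.47, -1.03, -5.45], [-1.47, -1.03, -5.45]]' --claw '[85, 85, 85, 85, 85]'

```text
t: 2.15
eef_pos: [0.5091, -0.1389, 0.3109]
tool_rot: [0.257, 0.045, 0.965, -0.011]
contact_force: [0.6, 0.1, 0.2]
gripper_width: 0.995
```

```bash
python3 - <<'E'
from h import *
print(cur()[0],cur()[2]['q']);go([.51,-.136,.31],yt(-4.8,30)); shot('wrist','w1')
E
```

```text
[ 0.50911213 -0.13886139  0.31086376] [ 0.63210685 -0.06646717 -0.42747096  2.149657   -0.16031373  0.53898659
  1.79198383]
dp [-0.    0.12  0.04] ang [-0.03 -0.03 -0.1 ] rows 0.0623600766508551 0.062266236434316787
```

View pics/w1.png

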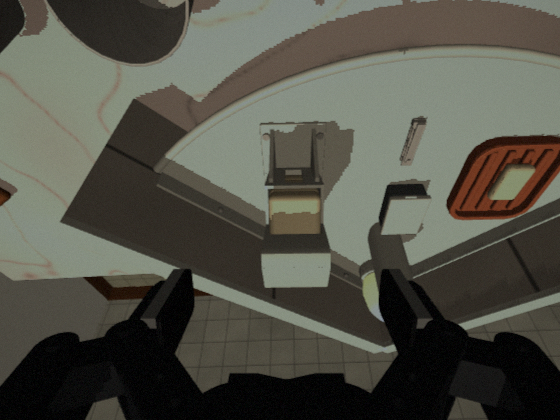

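```bash
python3 - <<'E'
from h import *
c=load('w1')['pixels']
for n,(x0,y0,x1,y1) in {'d':(240,110,360,300),'k':(430,120,560,230)}.items():
    f=4 if n=='d' else 6
    f=3.1 if n=='d' else 6
    cv2.imwrite(f'pics/w1{n}.png',cv2.convertScaleAbs(cv2.resize(c[y0:y1,x0:x1],None,fx=f,fy=f,interpolation=cv2.INTER_CUBIC),alpha=1.6))
E
```

```text
(no output)
```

View pics/w1d.png

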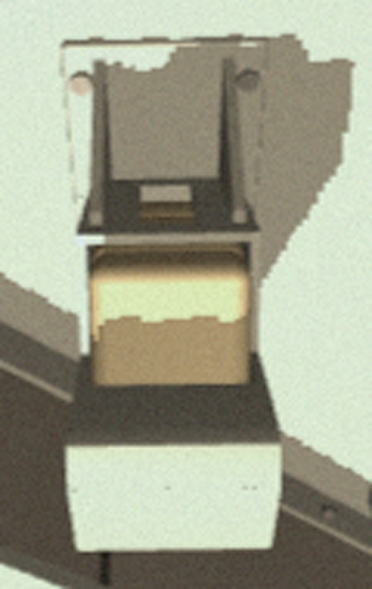

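View pics/w1k.png

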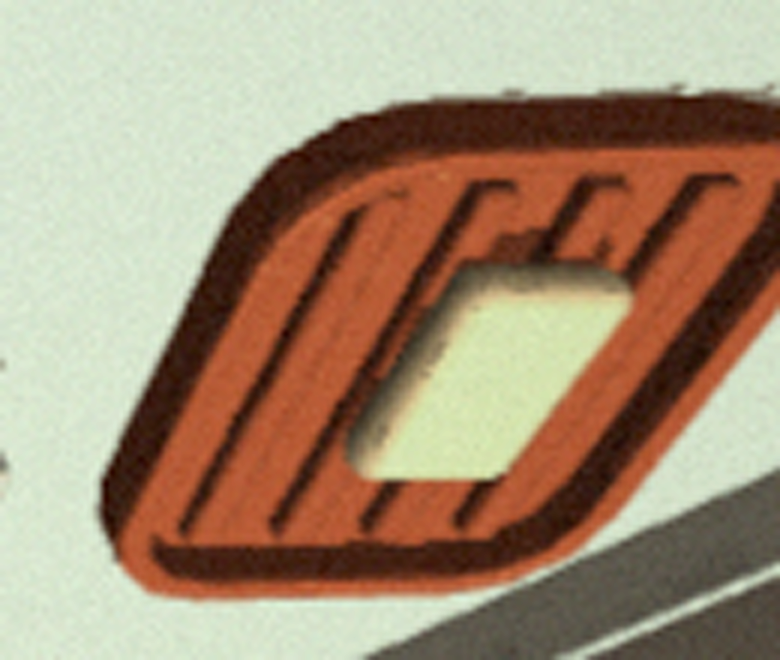

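```bash
python3 - <<'E'
from h import *
from scipy.optimize import least_squares
t=load('top0');w=load('w1')
T=lambda x,y:(150+(x+.5)/2.66-.5,95+(y+.5)/2.66-.5)
W=lambda x,y:(240+(x+.5)/3.1-.5,110+(y+.5)/3.1-.5)
K=lambda x,y:(430+(x+.5)/6-.5,120+(y+.5)/6-.5)
obs=[(w,W(66,444),(-.004,-.0275,.028)),(w,W(279,442),(-.004,.0275,.028)),(w,W(95,385),(-.004,-.023,0)),(w,W(249,385),(-.004,.023,0)),
(t,T(373,180),(-.004,.0275,.028)),(t,T(443,187),(-.004,-.0275,.028))]
def Rm(y): return Ro.from_euler('z',y,degrees=True)*Ro.from_euler('y',-30,degrees=True)
def f(p): return np.concatenate([(proj(c,p[:3]+Rm(p[3]*100).apply(v))[0]-uv) for c,uv,v in obs])
r=least_squares(f,[.607,-.141,.207,-.048]); print(r.x,r.fun.round(1))
O=r.x[:3];R=Rm(r.x[3]*100);print('pinch',O+R.apply([-.021,0,0]))
print('hoodtop tri L,R',tri([w,t],[W(66,444),T(443,187)]),tri([w,t],[W(279,442),T(373,180)]))
print('dish/sliver: top corners', [onz(w,K(*p),.123).round(4) for p in [(375,478),(505,478),(632,292),(472,292)]])
s=load('scene0'); 
for p,q in [((509,388),T(109,128))]:
    print(tri([w,t],[K(*p),q]), onz(w,K(*p),.123))
print(onz(w,K(112,560),.115))
E
```

```text
[ 0.60337216 -0.13934927  0.22314487 -0.04469978] [ 0.2 -2.3  0.2 -2.3 -1.6  2.8  0.9  2.3 -0.6  0.1  0.1 -0. ]
pinch [ 0.58524094 -0.13793187  0.21264487]
hoodtop tri L,R (array([ 0.58321062, -0.16512279,  0.24799077]), [np.float64(0.00024432628128799637), np.float64(0.00024432628128799865)]) (array([ 0.58763316, -0.11127886,  0.24797145]), [np.float64(0.00029537931782578264), np.float64(0.00029537931782575537)])
dish/sliver: top corners [array([0.6789, 0.0976, 0.123 ]), array([0.6814, 0.1239, 0.123 ]), array([0.6316, 0.1259, 0.123 ]), array([0.6288, 0.0966, 0.123 ])]
(array([0.65487694, 0.11099818, 0.12456716]), [np.float64(0.0020785228318938318), np.float64(0.0020785228318937446)]) [0.65502184 0.11382769 0.123     ]
[0.70971216 0.05674139 0.115     ]
```

```bash
python3 - <<'E'
from h import *
go([.60,.11,.25],yt(-2,0))
E
```

```text
dp [-1.08 10.23  3.48] ang [-0.15  5.97 -0.67] rows 5.432164023781197 3.4999651896348265
```

>>> jog_arm --dp '[[-0.2, 1.5, 0], [-0.4, 3.5, 0.4], [-0.7, 5.5, 1.2], [-0.9, 7.5, 2.2], [-1, 9.2, 3]]' --angular '[[0, 1, -0.1], [0, 2.2, -0.2], [-0.1, 3.5, -0.4], [-0.1, 4.8, -0.5], [-0.15, 5.97, -0.67]]' --claw '[70, 60, 55, 55, 55]'

```text
t: 2.7
eef_pos: [0.5887, 0.0787, 0.263]
tool_rot: [0.0, 0.018, 1.0, -0.001]
contact_force: [0.4, -0.1, 1.1]
gripper_width: 0.642
```

>>> jog_arm --dp '[[0, 0.5, 0.3], [0, 0.8, 0.5], [0, 1, 0.5], [0, 1, 0.5], [0, 1, 0.5]]' --angular '[[0, 0, 0], [0, 0, 0], [0, 0, 0], [0, 0, 0], [0, 0, 0]]' --claw '[55, 55, 55, 55, 55]'

```text
t: 3.2
eef_pos: [0.5877, 0.101, 0.2516]
tool_rot: [0.002, 0.017, 1.0, -0.001]
contact_force: [-0.5, 0.5, 0.4]
gripper_width: 0.642
```

```bash
python3 - <<'E'
from h import *
print(cur()[0],cur()[2]['q']);go([.60,.11,.25],yt(-2,0)); c=shot('wrist','w2'); t=shot('top','t2')
print(ray(c,(280,210)))
E
```

```text
[0.5877375  0.10100667 0.25163798] [ 0.2349625   0.40486453 -0.66886419  1.69513927  0.27680782  1.1338908
  1.02382901]
dp [-0.48  0.38  0.07] ang [-0.02  0.05  0.  ] rows 0.30589661307019955 0.031477595499933786
(array([0.50710121, 0.10415742, 0.3933319 ]), array([ 0.32367225, -0.03121058, -0.94565436]))
```

View pics/w2.png

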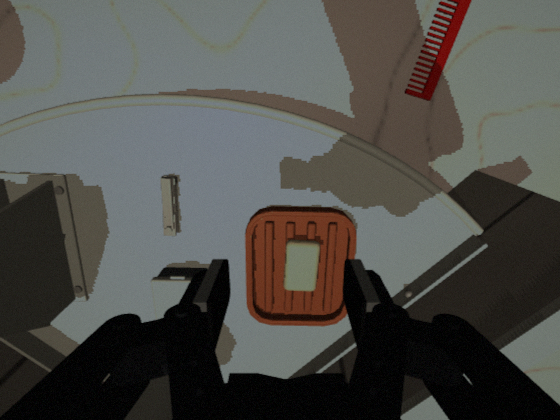

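```bash
python3 - <<'E'
from h import *
c=load('w2');im=c['pixels']
a=im[195:335,235:370]; cv2.imwrite('pics/w2c.png',cv2.convertScaleAbs(cv2.resize(a,None,fx=4.2,fy=4.2,interpolation=cv2.INTER_CUBIC),alpha=1.5))
hsv=cv2.cvtColor(im,cv2.COLOR_BGR2HSV)
b,g,r=[im[...,i].astype(int) for i in range(3)]
sub=np.zeros(im.shape[:2],bool);sub[200:330,240:365]=1
m=((r-b>45)&(r>g*1.35)&sub)
d=cv2.morphologyEx(m.astype(np.uint8),cv2.MORPH_CLOSE,np.ones((9,9)))
cs=max(cv2.findContours(d,cv2.RETR_EXTERNAL,cv2.CHAIN_APPROX_NONE)[0],key=cv2.contourArea)
P=np.array([onz(c,p[0],.115)[:2] for p in cs],np.float32)
print('dish',cv2.minAreaRect(P*1000))
f=np.zeros_like(d);cv2.drawContours(f,[cs],-1,1,-1)
sm=(f>0)&(r<g*1.35)&(g>90)
n,l,st,ce=cv2.connectedComponentsWithStats(sm.astype(np.uint8));k=1+st[1:,4].argmax();print(st[k],ce[k])
cc=cv2.findContours((l==k).astype(np.uint8),cv2.RETR_EXTERNAL,cv2.CHAIN_APPROX_NONE)[0][0]
for z in (.117,.123):
    P=np.array([onz(c,p[0],z)[:2] for p in cc],np.float32);print('sl',z,cv2.minAreaRect(P*1000))
E
```

```text
dish ((665.8316650390625, 111.05101013183594), (103.42924499511719, 123.73688507080078), 86.81099700927734)
[ 284  243   35   48 1479] [300.9709263  266.34956051]
sl 0.117 ((660.0272827148438, 112.5499496459961), (30.392372131347656, 50.70436096191406), 84.6404037475586)
sl 0.123 ((656.706787109375, 112.36771392822266), (29.732460021972656, 49.603416442871094), 84.64043426513672)
```

View pics/w2c.png

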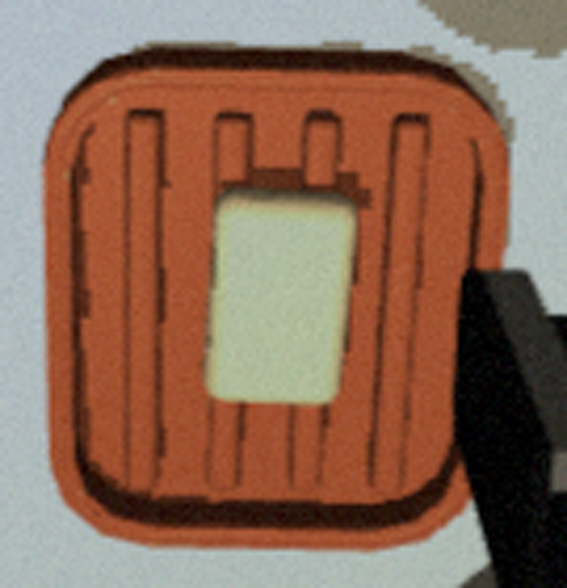

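```bash
python3 - <<'E'
from h import *
go([.657,.112,.14],yt(-5.4,0));go([.657,.112,.113],yt(-5.4,0))
E
```

```text
dp [-2.73  0.54  4.46] ang [-0.02  0.04  0.68] rows 2.6299950537776198 0.3969139429792924
dp [-2.73  0.54  5.54] ang [-0.02  0.04  0.68] rows 3.100355492637972 0.3969139429792924
```

>>> jog_arm --dp '[[-1.4, 0.3, 1], [-2.73, 0.54, 2.5], [-2.73, 0.54, 3.8], [-2.73, 0.54, 4.2], [-2.73, 0.54, 4.4]]' --angular '[[0, 0, 0.4], [0, 0.04, 0.68], [0, 0.04, 0.68], [0, 0.04, 0.68], [0, 0.04, 0.68]]' --claw '[50, 50, 50, 50, 50]'

```text
t: 3.8
eef_pos: [0.6557, 0.113, 0.1396]
tool_rot: [-0.002, 0.046, 0.999, -0.0]
contact_force: [-0.5, -0.6, 0.4]
gripper_width: 0.584
```

```bash
python3 - <<'E'
from h import *
print(cur()[0]);go([.657,.112,.113],yt(-5.4,0));c=shot('wrist','w3')
im=c['pixels'][200:420,180:420];cv2.imwrite('pics/w3c.png',cv2.convertScaleAbs(cv2.resize(im,None,fx=2.7,fy=2.7),alpha=1.5))
E
```

```text
[0.65568813 0.11301731 0.13958197]
dp [-0.06 -0.03  1.06] ang [-0.01 -0.04  0.02] rows 0.5326751915154698 0.02785672922233083
```

View pics/w3c.png

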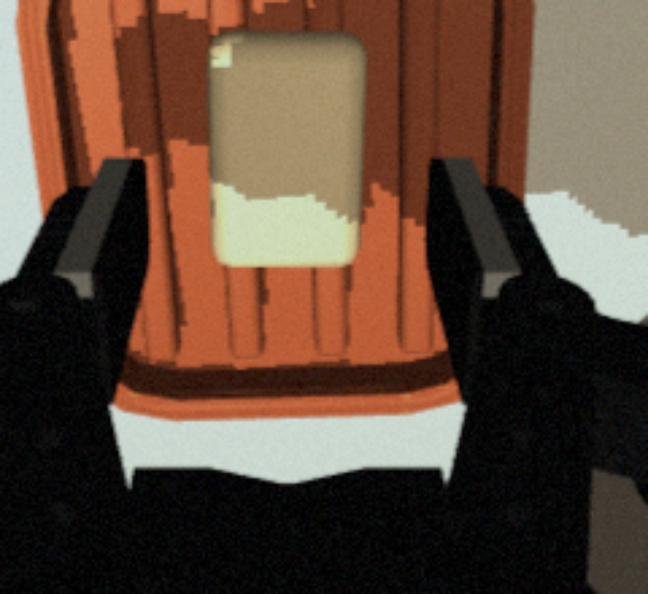

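>>> jog_arm --dp '[[-0.06, -0.03, 0.4], [-0.06, -0.03, 0.8], [-0.06, -0.03, 1.05], [-0.06, -0.03, 1.05], [-0.06, -0.03, 1.05]]' --angular '[[0, 0, 0], [0, 0, 0], [0, 0, 0], [0, 0, 0], [0, 0, 0]]' --claw '[50, 50, 50, 50, 45]' --grip_force 30

```text
t: 4.35
eef_pos: [0.6578, 0.113, 0.1139]
tool_rot: [-0.001, 0.046, 0.999, -0.0]
contact_force: [0.5, -0.8, 0.8]
gripper_width: 0.529
```

>>> jog_arm --dp '[[0, 0, 0], [0, 0, 0], [0, 0, 0], [0, 0, 0], [0, 0, 0]]' --angular '[[0, 0, 0], [0, 0, 0], [0, 0, 0], [0, 0, 0], [0, 0, 0]]' --claw '[40, 34, 28, 20, 20]'

```text
t: 4.85
eef_pos: [0.6582, 0.1131, 0.1143]
tool_rot: [-0.001, 0.046, 0.999, 0.0]
contact_force: [-0.6, -0.6, 3.5]
gripper_width: 0.365
```

```bash
python3 - <<'E'
from h import *
print(cur()[0]);c=shot('wrist','w4')
im=c['pixels'][200:420,180:420];cv2.imwrite('pics/w4c.png',cv2.convertScaleAbs(cv2.resize(im,None,fx=2.7,fy=2.7),alpha=1.5))
E
```

```text
[0.65816549 0.113103   0.11429906]
```

View pics/w4c.png

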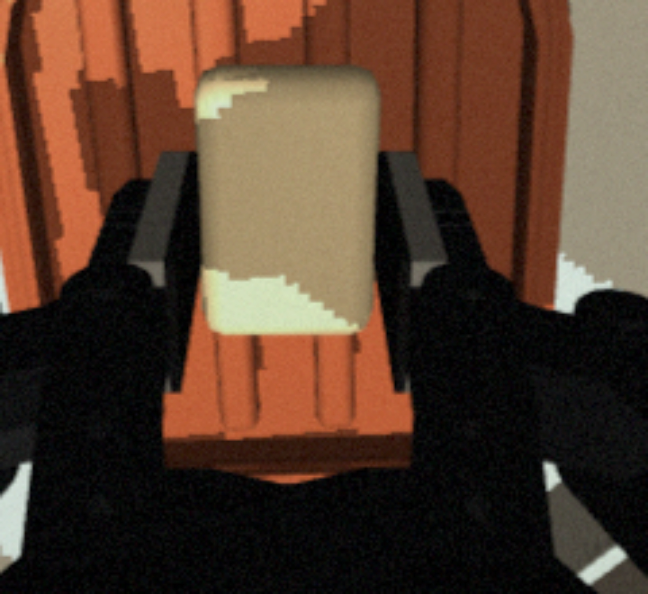

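The sliver is held between the pads (opening 31 mm), at crop (288,200). I'll lift it and carry it to the bin.

>>> jog_arm --dp '[[0, 0, -0.4], [0, 0, -1.2], [0, 0, -2.5], [0, 0, -4.5], [0, 0, -6]]' --angular '[[0, 0, 0], [0, 0, 0], [0, 0, 0], [0, 0, 0], [0, 0, 0]]' --claw '[20, 20, 20, 20, 20]'

```text
t: 5.4
eef_pos: [0.6582, 0.1132, 0.2667]
tool_rot: [-0.001, 0.046, 0.999, 0.0]
contact_force: [0.2, -0.4, -0.1]
gripper_width: 0.361
```

```bash
python3 - <<'E'
from h import *
print(cur()[0],cur()[2]['gripper_width'],cur()[2]['q']);c=shot('wrist','w5');s=shot('scene','s5')
go([.46,0,.30],yt(-20,0));go([.433,-.262,.16],yt(-20,0))
E
```

```text
[0.65821204 0.11315911 0.26671328] 0.3614614330768721 [ 0.16858588  0.51199157 -0.63103248  1.49833639  0.31041017  1.2337881
  0.97449124]
dp [ 7.57 -5.29 -1.24] ang [0.05 0.08 2.94] rows 4.658426320101713 1.7148379327559702
dp [  7.72 -15.84   4.33] ang [0.05 0.08 2.94] rows 9.074281639404195 1.7148379327559702
```

View pics/w5.png

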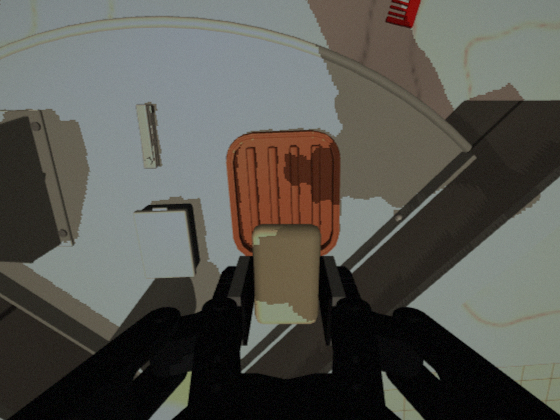

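The dish at (284,190) is empty and has not moved, and the sliver is between the fingers. Moving towards the bin.

>>> jog_arm --dp '[[1.5, -0.8, -0.3], [3.3, -1.7, -0.6], [5, -2.7, -1], [6.7, -3.9, -1.2], [7.5, -5.2, -1.2]]' --angular '[[0, 0, 0.5], [0, 0, 1], [0, 0, 1.7], [0, 0, 2.3], [0, 0, 2.94]]' --claw '[20, 20, 20, 20, 20]'

```text
t: 6.0
eef_pos: [0.4565, 0.001, 0.2944]
tool_rot: [-0.001, 0.173, 0.985, -0.001]
contact_force: [1.0, -1.5, 0.0]
gripper_width: 0.363
```

```bash
python3 - <<'E'
from h import *
print(cur()[0],cur()[2]['gripper_width'],cur()[2]['q'])
go([.433,-.215,.24],yt(-20,0))
E
```

```text
[0.45649708 0.00102727 0.29438532] 0.36345559888585455 [ 0.45997354  0.09727166 -0.63135036  1.93729831  0.0640082   1.12936602
  1.02572905]
dp [-2.07 -8.44  2.19] ang [-0.02 -0.03  0.01] rows 4.480074029806838 0.020014026741621956
```

>>> jog_arm --dp '[[-0.4, -1.6, 0.3], [-0.8, -3.4, 0.8], [-1.2, -5.2, 1.3], [-1.7, -7, 1.8], [-2.07, -8.44, 2.19]]' --angular '[[0, 0, 0], [0, 0, 0], [0, 0, 0], [0, 0, 0], [0, 0, 0]]' --claw '[20, 20, 20, 20, 20]'

```text
t: 6.5
eef_pos: [0.4345, -0.2179, 0.2386]
tool_rot: [-0.002, 0.174, 0.985, -0.001]
contact_force: [-0.2, -0.2, 0.4]
gripper_width: 0.364
```

```bash
python3 - <<'E'
from h import *
print(cur()[0],cur()[2]['gripper_width'],cur()[2]['q']);c=shot('wrist','w6')
go([.433,-.262,.16],yt(-20,0))
E
```

```text
[ 0.43446516 -0.21792293  0.23862707] 0.3638732030891283 [ 0.72685865  0.19016225 -0.43948028  1.96022653  0.09663258  1.01433197
  1.46327358]
dp [-0.57 -1.41  3.08] ang [-0.05 -0.06 -0.1 ] rows 1.7173703556806545 0.0707964572091979
```

View pics/w6.png

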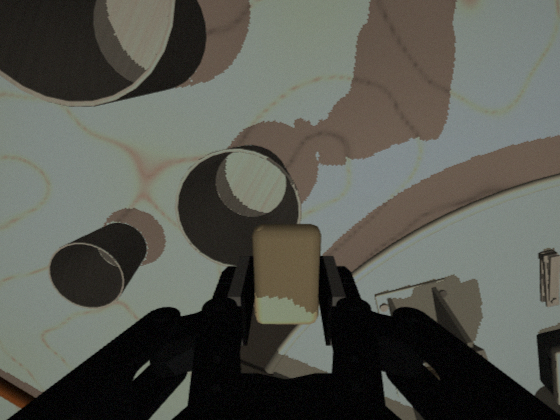

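In this view the bins are at (240,206), (100,262, small) and (85,45, large). The one at (240,206) is the middle size. I'll check its rim diameter and centre.

```bash
python3 - <<'E'
from h import *
c=load('w6')
L,R_,U=[onz(c,p,.11) for p in [(178.5,206),(301,206),(240,147.5)]]
print(L,R_,(L+R_)/2,np.linalg.norm(L-R_),U)
pts=np.array([onz(c,p,.11)[:2] for p in [(178.5,206),(301,206),(240,147.5),(195,164),(200,252),(225,265),(290,170)]])
A=np.c_[2*pts,np.ones(len(pts))];s=np.linalg.lstsq(A,(pts**2).sum(1),rcond=None)[0];print(s[:2],np.sqrt(s[2]+s[0]**2+s[1]**2))
sm=[onz(c,p,.09) for p in [(51,268),(125,268)]];print('small',np.linalg.norm(sm[0]-sm[1]))
im=c['pixels'][130:320,40:320];cv2.imwrite('pics/w6c.png',cv2.convertScaleAbs(cv2.resize(im,None,fx=2.7,fy=2.7),alpha=1.6))
go([s[0],s[1],.135],yt(-20,0))
E
```

```text
[ 0.40913837 -0.30881181  0.11      ] [ 0.44584122 -0.20811316  0.11      ] [ 0.42748979 -0.25846249  0.11      ] 0.10717889556860616 [ 0.38063627 -0.23873605  0.11      ]
[ 0.43179679 -0.25961519] 0.055144950720308616
small 0.07424879146247475
dp [-0.5  -1.33  4.08] ang [-0.05 -0.06 -0.1 ] rows 2.160640274789869 0.0707964572091979
```

View pics/w6c.png

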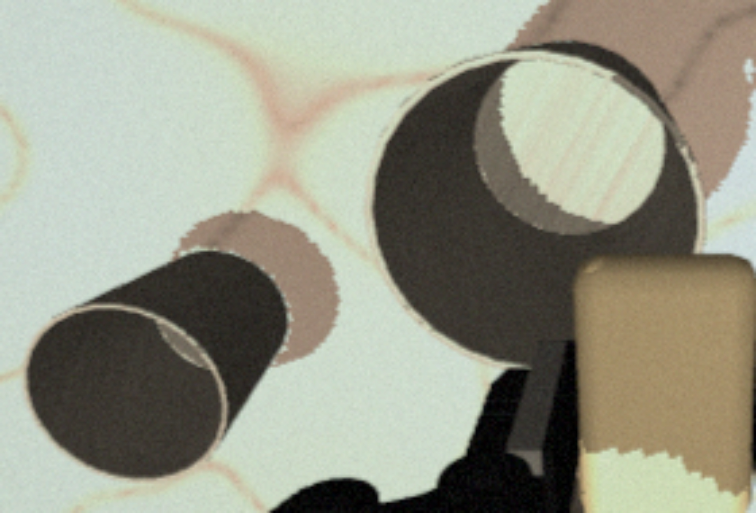

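Confirmed: rim radius is about 55 mm, which matches the 112 mm bin. Centre is (0.432, -0.260).

>>> jog_arm --dp '[[-0.3, -0.8, 1], [-0.5, -1.33, 2.5], [-0.5, -1.33, 4.1], [-0.5, -1.33, 4.5], [-0.5, -1.33, 4.7]]' --angular '[[0, 0, 0], [0, 0, 0], [0, 0, 0], [0, 0, 0], [0, 0, 0]]' --claw '[20, 20, 20, 20, 20]'

```text
t: 7.05
eef_pos: [0.4355, -0.2499, 0.1213]
tool_rot: [-0.002, 0.173, 0.985, 0.0]
contact_force: [0.8, 0.9, -0.2]
gripper_width: 0.362
```

>>> jog_arm --dp '[[0, 0, 0], [0, 0, 0], [0, 0, 0], [0, 0, 0], [0, 0, 0]]' --angular '[[0, 0, 0], [0, 0, 0], [0, 0, 0], [0, 0, 0], [0, 0, 0]]' --claw '[20, 45, 52, 52, 52]'

```text
t: 7.55
eef_pos: [0.4365, -0.251, 0.1227]
tool_rot: [-0.001, 0.173, 0.985, -0.001]
contact_force: [-0.2, -1.6, 0.1]
gripper_width: 0.613
```

```bash
python3 - <<'E'
from h import *
print(cur()[0],cur()[2]['gripper_width'])
go([.49,-.139,.34],yt(-4.5,30))
E
```

```text
[ 0.4364551  -0.25096406  0.12272964] 0.613156633537111
dp [-0.48  4.93 -8.7 ] ang [-0.82 -5.98 -3.02] rows 5.0043747237492155 3.9266090650327232
```

>>> jog_arm --dp '[[0, 0, -1.5], [0, 0, -3.5], [0, 0.8, -5.5], [-0.2, 2.2, -7.2], [-0.4, 4, -8.4]]' --angular '[[0, 0, 0], [0, 0, 0], [-0.2, -1.2, -0.6], [-0.4, -2.6, -1.3], [-0.6, -4.2, -2.1]]' --claw '[60, 60, 60, 75, 75]'

```text
t: 8.05
eef_pos: [0.4771, -0.1698, 0.3282]
tool_rot: [0.184, 0.081, 0.98, -0.007]
contact_force: [1.0, 0.3, 0.9]
gripper_width: 0.879
```

```bash
python3 - <<'E'
from h import *
c=shot('wrist','w7');print(cur()[0],cur()[2]['gripper_width'],cur()[2]['q'])
shot('top','t7')
go([.49,-.139,.34],yt(-4.5,30))
E
```

```text
[ 0.47864574 -0.16288622  0.33162598] 0.8773737598139472 [ 0.79712108 -0.06587839 -0.52542421  2.049765   -0.12563838  0.77583925
  1.75608301]
dp [-0.48  1.13 -0.26] ang [-0.25 -1.74 -0.87] rows 0.6284467006991805 1.1434345811196807
```

View pics/w7.png

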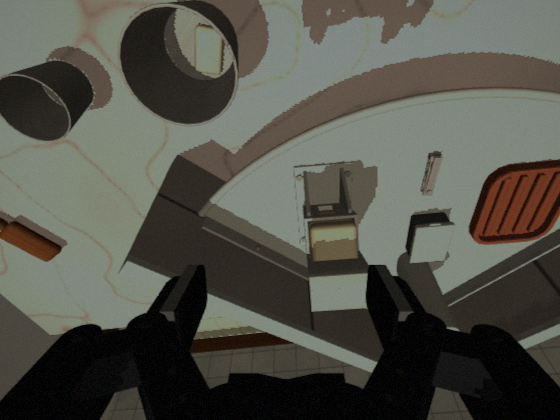

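The sliver lies in the middle bin at (210,48). Now a closer look at the magazine.

```bash
python3 - <<'E'
from h import *
R=Ro.from_euler('z',-4.5,degrees=True)*Ro.from_euler('y',-30,degrees=True)
O=np.array([.6034,-.1393,.2231]);
go(O+R.apply([-.023,0,.06]),yt(-4.5,30))
E
```

```text
dp [-1.69  1.63  3.5 ] ang [-0.25 -1.74 -0.87] rows 2.1057402164027463 1.1434345811196807
```

>>> jog_arm --dp '[[-0.7, 0.8, 0], [-1.4, 1.5, 0.5], [-1.6, 1.63, 1.8], [-1.69, 1.63, 3.2], [-1.69, 1.63, 3.5]]' --angular '[[-0.1, -0.9, -0.5], [-0.25, -1.74, -0.87], [-0.25, -1.74, -0.87], [-0.25, -1.74, -0.87], [-0.25, -1.74, -0.87]]' --claw '[75, 75, 75, 75, 75]'

```text
t: 8.65
eef_pos: [0.5505, -0.1392, 0.2542]
tool_rot: [0.251, 0.042, 0.967, -0.007]
contact_force: [-1.2, -0.1, -0.6]
gripper_width: 0.878
```

```bash
python3 - <<'E'
from h import *
c=shot('wrist','w8');print(cur()[0],cur()[2]['gripper_width'],cur()[2]['q'])
im=c['pixels'][160:400,160:440];cv2.imwrite('pics/w8c.png',cv2.convertScaleAbs(cv2.resize(im,None,fx=2.5,fy=2.5,interpolation=cv2.INTER_CUBIC),alpha=1.7))
E
```

```text
[ 0.55055886 -0.13933193  0.25462748] 0.870283338020466 [ 0.71706345  0.10013688 -0.57744578  2.13274588  0.03339211  0.4188637
  1.61313045]
```

View pics/w8c.png

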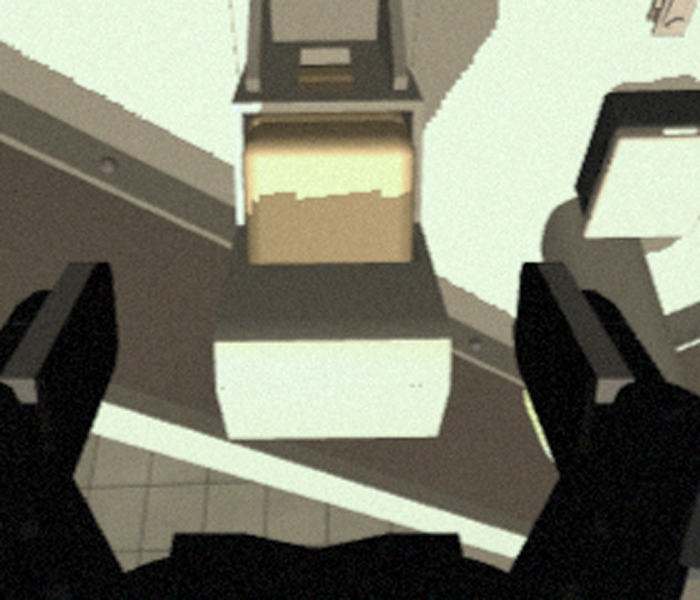

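```bash
python3 - <<'E'
from h import *
from scipy.optimize import least_squares
t=load('top0');w=load('w1');v=load('w8')
T=lambda x,y:(150+(x+.5)/2.66-.5,95+(y+.5)/2.66-.5)
W=lambda x,y:(240+(x+.5)/3.1-.5,110+(y+.5)/3.1-.5)
V=lambda x,y:(160+(x+.5)/2.5-.5,160+(y+.5)/2.5-.5)
def Rm(y): return Ro.from_euler('z',y,degrees=True)*Ro.from_euler('y',-30,degrees=True)
obs=[(w,W(66,444),(-.004,-.0275,1)),(w,W(279,442),(-.004,.0275,1)),(w,W(95,385),(-.004,-.023,0)),(w,W(249,385),(-.004,.023,0)),
(t,T(373,180),(-.004,.0275,1)),(t,T(443,187),(-.004,-.0275,1)),
(v,V(247,263),(-.004,-.023,0)),(v,V(413,263),(-.004,.023,0)),(v,V(214,341),(-.004,-.0275,1)),(v,V(451,339),(-.004,.0275,1))]
def f(p,ix=range(10)): return np.concatenate([(proj(obs[i][0],p[:3]+Rm(p[3]*100).apply([obs[i][2][0],obs[i][2][1],obs[i][2][2]*p[4]]))[0]-obs[i][1]) for i in ix])
for ix in (range(10),[0,1,2,3,6,7,8,9],[6,7,8,9],):
    fixh = len(ix)<5
    r=least_squares(lambda p:np.r_[f(p,ix),(p[4]-.028)*2000*(1 if fixh else .3)],[.603,-.14,.22,-.045,.028]); print(r.x.round(4),r.fun.reshape(-1)[:-1].reshape(-1,2).round(1).tolist())
print(tri([w,v],[W(172,385),V(330,263)]),tri([w,v],[W(172.5,443),V(332.5,340)]))
E
```

```text
[ 0.6058 -0.1396  0.2196 -0.0454  0.0352] [[-0.0, -0.3], [0.7, -0.3], [-1.3, 1.3], [0.4, 0.8], [-0.5, 0.3], [0.2, 0.3], [-0.5, 1.4], [0.3, 0.8], [0.2, -1.2], [0.0, -1.3]]
[ 0.6051 -0.1395  0.2201 -0.0454  0.0352] [[-0.1, -0.4], [0.8, -0.4], [-1.4, 1.2], [0.5, 0.7], [-0.6, 1.4], [0.4, 0.8], [0.0, -1.2], [0.3, -1.3]]
[ 0.6002 -0.1393  0.225  -0.0492  0.0294] [[-1.7, 3.6], [1.5, 3.2], [-0.4, -3.1], [0.6, -2.9]]
(array([ 0.59982957, -0.13886772,  0.21838442]), [np.float64(0.00017690024309916674), np.float64(0.00017690024309918178)]) (array([ 0.58139292, -0.13785917,  0.25068264]), [np.float64(7.387157359057566e-05), np.float64(7.387157359061784e-05)])
```

```bash
python3 - <<'E'
from h import *
def Rm(y): return Ro.from_euler('z',y,degrees=True)*Ro.from_euler('y',-30,degrees=True)
v=load('w8');R=Rm(-4.6)
im=v['pixels'][160:400,160:440];im=cv2.convertScaleAbs(cv2.resize(im,None,fx=2.5,fy=2.5,interpolation=cv2.INTER_CUBIC),alpha=1.7)
for O,col in (((.6055,-.1396,.2198),(0,0,255)),((.6033,-.139,.2204),(255,0,0))):
  for L in ([(-42,-27.5,-25),(-42,27.5,-25)],[(-38,-23,0),(-38,23,0),(-4,23,0),(-4,-23,0),(-38,-23,0)],[(-38,-23,-22),(-38,23,-22)],[(-4,-27.5,28),(-4,27.5,28),(-4,27.5,0)],[(-4,-27.5,34),(-4,27.5,34),(42,27.5,34),(42,-27.5,34)]):
    p=(proj(v,[np.array(O)+R.apply(np.array(q)/1000) for q in L])-160+.5)*2.5
    cv2.polylines(im,[np.int32(p)],False,col,1)
cv2.imwrite('pics/w8o.png',im)
E
```

```text
(no output)
```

View pics/w8o.png

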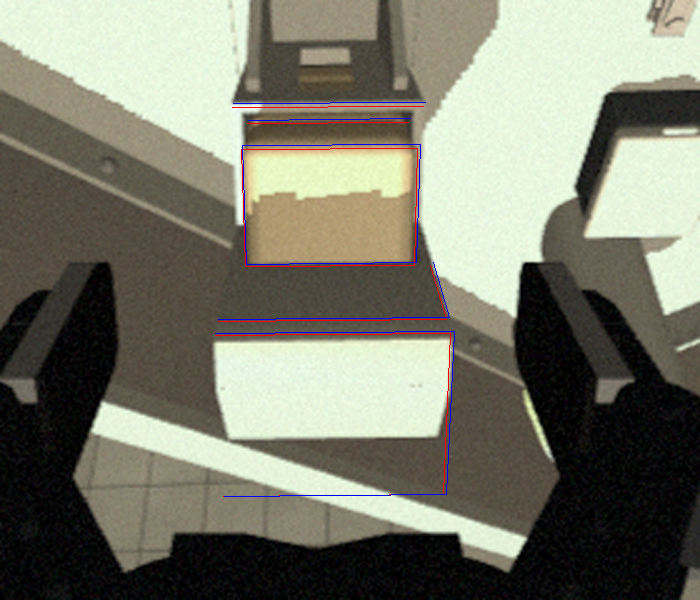

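```bash
cat >> h.py <<'E'
Om=np.array([.6045,-.1395,.219]); Rmag=Ro.from_euler('z',-4.6,degrees=True)*Ro.from_euler('y',-30,degrees=True)
def mag(x,y,z): return Om+Rmag.apply(np.array([x,y,z])/1000)
def inmag():
    p,R,o=cur(); print('in mag mm',(Rmag.inv().apply(p-Om)*1000).round(1),'w',o['gripper_width']*85.4,'F',Rmag.inv().apply(o['contact_force']).round(1),'q',o['q'].round(2))
E
python3 - <<'E'
from h import *
inmag()
go(mag(-23,0,-5),yt(-4.6,30)); go(mag(-23,0,-16),yt(-4.6,30))
E
```

```text
in mag mm [-28.8  -4.2  57.7] w 74.3221970669478 F [-0.3 -0.5 -0.3] q [ 0.72  0.1  -0.58  2.13  0.03  0.42  1.61]
dp [-0.27  0.16  2.51] ang [ 0.05 -0.18 -0.09] rows 1.2629163329325328 0.12185768356993767
dp [-0.28  0.16  2.95] ang [ 0.05 -0.18 -0.09] rows 1.4817258019303647 0.12185768356993767
```

>>> jog_arm --dp '[[-0.27, 0.16, 0.5], [-0.27, 0.16, 1.2], [-0.27, 0.16, 1.8], [-0.27, 0.16, 2], [-0.27, 0.16, 2]]' --angular '[[0.05, -0.18, -0.09], [0.05, -0.18, -0.09], [0.05, -0.18, -0.09], [0.05, -0.18, -0.09], [0.05, -0.18, -0.09]]' --claw '[75, 70, 70, 70, 70]' --grip_force 60

```text
t: 9.2
eef_pos: [0.5824, -0.1383, 0.2182]
tool_rot: [0.261, 0.039, 0.964, -0.012]
contact_force: [0.3, -0.3, 0.1]
gripper_width: 0.822
```

```bash
python3 - <<'E'
from h import *
inmag()
go(mag(-23,0,-16),yt(-4.6,30))
c=shot('wrist','w9')
im=c['pixels'][160:400,160:440];cv2.imwrite('pics/w9c.png',cv2.convertScaleAbs(cv2.resize(im,None,fx=2.5,fy=2.5,interpolation=cv2.INTER_CUBIC),alpha=1.7))
inmag()
E
```

```text
in mag mm [-19.6  -0.6  10.4] w 70.16452468113717 F [ 0.4 -0.3 -0.1] q [ 0.6   0.2  -0.51  2.13  0.23  0.31  1.42]
dp [0.14 0.03 1.06] ang [-0.03  0.06  0.01] rows 0.5325485242617229 0.038762413456015686
in mag mm [-19.2  -0.5  10.8] w 70.14222187672117 F [-0.  -0.4  0.8] q [ 0.61  0.19 -0.51  2.13  0.23  0.31  1.42]
```

View pics/w9c.png

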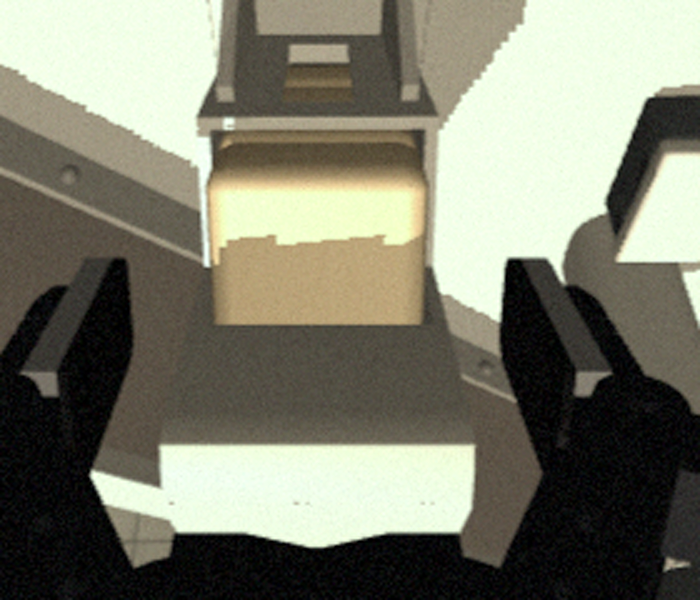

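```bash
python3 - <<'E'
from h import *
from scipy.optimize import least_squares
t=load('top0');w=load('w1');v=load('w8');u=load('w9')
T=lambda x,y:(150+(x+.5)/2.66-.5,95+(y+.5)/2.66-.5)
W=lambda x,y:(240+(x+.5)/3.1-.5,110+(y+.5)/3.1-.5)
V=lambda x,y:(160+(x+.5)/2.5-.5,160+(y+.5)/2.5-.5)
F=-.042
obs=[(w,W(66,444),(-.004,-.0275,1)),(w,W(279,442),(-.004,.0275,1)),(w,W(95,385),(-.004,-.023,0)),(w,W(249,385),(-.004,.023,0)),
(t,T(373,180),(-.004,.0275,1)),(t,T(443,187),(-.004,-.0275,1)),
(v,V(247,263),(-.004,-.023,0)),(v,V(413,263),(-.004,.023,0)),(v,V(214,341),(-.004,-.0275,1)),(v,V(451,339),(-.004,.0275,1)),
(u,V(212,324),(-.004,-.023,0)),(u,V(424,324),(-.004,.023,0)),(u,V(160,443),(-.004,-.0275,1)),(u,V(474,443),(-.004,.0275,1)),
(u,V(197,120),(-.042,-.0275,2)),(u,V(439,118),(-.042,.0275,2)),(v,V(233,103),(-.042,-.0275,2)),(v,V(424,102),(-.042,.0275,2))]
def f(p,ix):
    o=[]
    for i in ix:
        x,y,k=obs[i][2]; z=[0,p[4],-.025][int(k)]
        o.append(proj(obs[i][0],p[:3]+Rm(p[3]*100).apply([x,y,z]))[0]-obs[i][1])
    return np.concatenate(o)
def Rm(y): return Ro.from_euler('z',y,degrees=True)*Ro.from_euler('y',-30,degrees=True)
for ix in (list(range(18)),list(range(6,18)),[10,11,12,13,14,15]):
    r=least_squares(f,[.603,-.14,.22,-.045,.03],args=(ix,)); print(r.x.round(4),r.fun.reshape(-1,2).round(1).tolist())
# tool tip check: project TCP neighbourhood in w9
o=cur();print(proj(u,[o[0]+o[1].apply([a,b,c]) for a,b,c in [(.011,.035,-.008),(-.011,.035,-.008),(.011,-.035,-.008),(-.011,-.035,-.008)]]).__sub__(160).__mul__(2.5).round())
E
```

```text
[ 0.6062 -0.1395  0.2185 -0.0437  0.0375] [[-0.2, 0.1], [0.8, -0.0], [-1.2, 0.6], [0.3, -0.0], [-0.5, 0.6], [0.2, 0.5], [-0.3, 0.3], [0.2, -0.4], [-0.1, -0.5], [0.3, -0.7], [-0.1, -0.5], [0.0, -0.5], [-0.5, -0.0], [1.0, 0.1], [0.8, 0.0], [-0.8, 0.7], [-0.1, 1.1], [-0.8, 0.7]]
[ 0.6057 -0.1395  0.2188 -0.0439  0.0373] [[-0.4, 0.3], [0.2, -0.4], [-0.2, -0.6], [0.5, -0.8], [-0.2, -0.3], [0.2, -0.3], [-0.7, 0.0], [1.2, 0.2], [0.6, -0.1], [-0.7, 0.6], [-0.2, 1.0], [-0.7, 0.6]]
[ 0.6057 -0.1395  0.2189 -0.0405  0.0369] [[-0.2, -0.0], [0.2, -0.2], [-0.7, -0.1], [0.9, -0.3], [0.5, 0.2], [-0.8, 0.6]]
[[506. 252.]
 [497. 356.]
 [123. 252.]
 [131. 356.]]
```

```bash
sed -i 's/Om=np.array(.*Rmag=.*/Om=np.array([.6059,-.1395,.2187]); Rmag=Ro.from_euler("z",-4.4,degrees=True)*Ro.from_euler("y",-30,degrees=True)/' h.py
python3 - <<'E'
from h import *
inmag()
go(mag(-23,0,-16),yt(-4.4,30))
E
```

```text
in mag mm [-20.3  -0.6  11.7] w 70.14222187672117 F [-0.  -0.4  0.8] q [ 0.61  0.19 -0.51  2.13  0.23  0.31  1.42]
dp [0.12 0.03 1.11] ang [-0.05  0.07 -0.02] rows 0.5572943777389175 0.051647384223241694
```

>>> jog_arm --dp '[[0.12, 0.03, 0.3], [0.12, 0.03, 0.6], [0.12, 0.03, 0.9], [0.12, 0.03, 1.11], [0.12, 0.03, 1.11]]' --angular '[[-0.05, 0.07, 0], [-0.05, 0.07, 0], [-0.05, 0.07, 0], [-0.05, 0.07, 0], [-0.05, 0.07, 0]]' --claw '[70, 70, 70, 70, 70]'

```text
t: 9.75
eef_pos: [0.5939, -0.138, 0.1915]
tool_rot: [0.258, 0.038, 0.965, -0.009]
contact_force: [-0.2, -0.9, -0.4]
gripper_width: 0.82
```

```bash
python3 - <<'E'
from h import *
inmag()
go(mag(-23,0,-16),yt(-4.4,30))
c=shot('wrist','w10')
im=c['pixels'][160:400,160:440];cv2.imwrite('pics/w10c.png',cv2.convertScaleAbs(cv2.resize(im,None,fx=2.5,fy=2.5,interpolation=cv2.INTER_CUBIC),alpha=1.7))
inmag()
E
```

```text
in mag mm [-24.1   0.6 -17.5] w 70.04063129948736 F [-0.3 -0.9 -0.2] q [ 0.54  0.25 -0.45  2.13  0.3   0.27  1.36]
dp [-0.04 -0.02 -0.06] ang [ 0.01 -0.02 -0.02] rows 0.039773837576863466 0.0185610514865601
in mag mm [-23.9   0.6 -17.2] w 70.18100762213548 F [-0.3  0.2 -0.4] q [ 0.54  0.25 -0.45  2.13  0.3   0.27  1.36]
```

View pics/w10c.png

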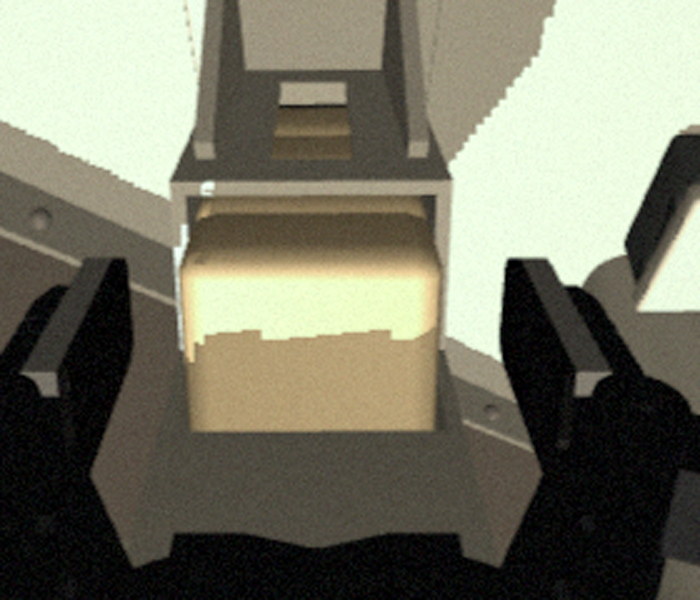

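Bar1's bare front, crop (190–438, 255–430), is centred between the pads, and the tips are about 15 mm below the mouth. Closing now.

>>> jog_arm --dp '[[0, 0, -0.04], [0, 0, -0.04], [0, 0, -0.04], [0, 0, -0.04], [0, 0, -0.04]]' --angular '[[0, 0, 0], [0, 0, 0], [0, 0, 0], [0, 0, 0], [0, 0, 0]]' --claw '[60, 52, 47, 40, 35]' --grip_force 60

```text
t: 10.3
eef_pos: [0.5934, -0.1384, 0.1936]
tool_rot: [0.259, 0.038, 0.965, -0.01]
contact_force: [-1.6, -0.4, 3.1]
gripper_width: 0.519
```

```bash
python3 - <<'E'
from h import *
inmag()
for d in (20,45,90): go(mag(-23.9-d,0.6,-16.5),yt(-4.4,30))
c=shot('wrist','w11')
im=c['pixels'][160:400,160:440];cv2.imwrite('pics/w11c.png',cv2.convertScaleAbs(cv2.resize(im,None,fx=2.5,fy=2.5,interpolation=cv2.INTER_CUBIC),alpha=1.7))
E
```

```text
in mag mm [-23.4   0.1 -15.4] w 44.28412390384766 F [ 0.2 -0.6  3.5] q [ 0.55  0.25 -0.45  2.13  0.3   0.27  1.36]
dp [0.82 0.02 0.04] ang [-0.   -0.   -0.03] rows 0.4107584163459838 0.01470077168193415
dp [1.82 0.02 0.04] ang [-0.   -0.   -0.03] rows 0.9103911073011414 0.01470077168193415
dp [3.62 0.01 0.04] ang [-0.   -0.   -0.03] rows 1.8102411588598037 0.01470077168193415
```

View pics/w11c.png

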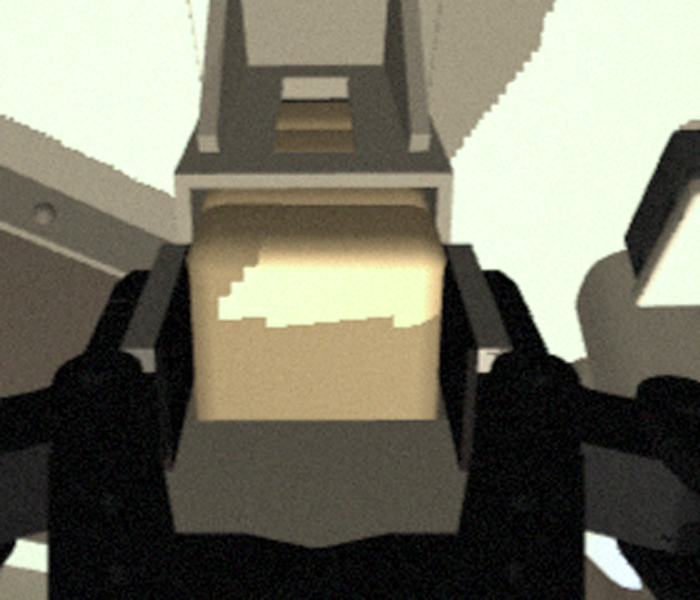

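>>> jog_arm --dp '[[0.15, 0, 0], [0.4, 0, 0], [0.7, 0, 0], [1.0, 0, 0], [1.2, 0, 0]]' --angular '[[0, 0, 0], [0, 0, 0], [0, 0, 0], [0, 0, 0], [0, 0, 0]]' --claw '[35, 35, 35, 35, 35]' --grip_force 70

```text
t: 10.85
eef_pos: [0.5671, -0.136, 0.1783]
tool_rot: [0.259, 0.038, 0.965, -0.01]
contact_force: [-0.2, -0.1, 5.1]
gripper_width: 0.52
```

```bash
python3 - <<'E'
from h import *
inmag()
c=shot('wrist','w12')
im=c['pixels'][160:400,160:440];cv2.imwrite('pics/w12c.png',cv2.convertScaleAbs(cv2.resize(im,None,fx=2.5,fy=2.5,interpolation=cv2.INTER_CUBIC),alpha=1.7))
E
```

```text
in mag mm [-54.    0.5 -15.5] w 44.37060983522618 F [ 2.4 -0.1  4.5] q [ 0.55  0.23 -0.45  2.2   0.32  0.22  1.34]
```

View pics/w12c.png

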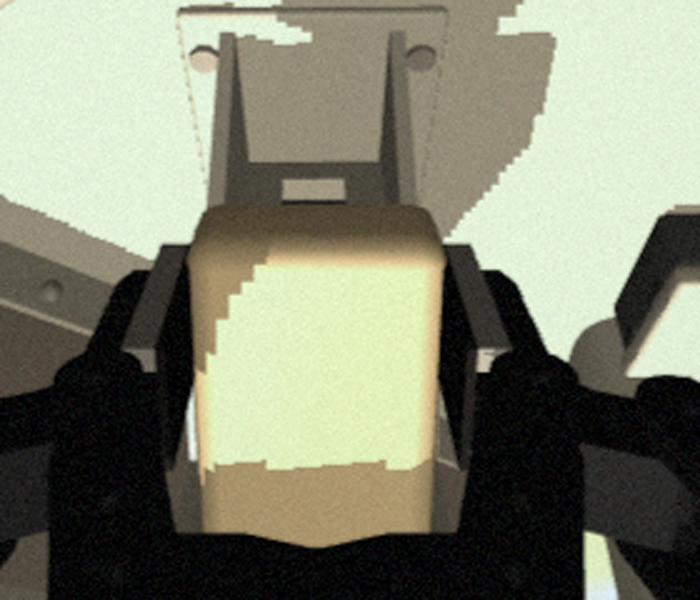

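>>> jog_arm --dp '[[0.2, 0, 0], [0.4, 0, 0], [0.65, 0, 0], [0.9, 0, 0], [1.0, 0, 0]]' --angular '[[0, 0, 0], [0, 0, 0], [0, 0, 0], [0, 0, 0], [0, 0, 0]]' --claw '[35, 35, 35, 35, 35]'

```text
t: 11.4
eef_pos: [0.5451, -0.1343, 0.1653]
tool_rot: [0.258, 0.038, 0.965, -0.009]
contact_force: [0.3, -0.1, 4.9]
gripper_width: 0.522
```

```bash
python3 - <<'E'
from h import *
inmag();p,R,o=cur();print((R.inv()*yt(-4.4,30)).as_rotvec(degrees=True))
E
```

```text
in mag mm [-79.5   0.5 -15.7] w 44.57061916149167 F [ 2.7 -0.1  4. ] q [ 0.57  0.22 -0.47  2.25  0.38  0.18  1.28]
[ 0.02215602 -0.06755879 -0.11199706]
```

>>> jog_arm --dp '[[0, 0, -0.2], [0.1, 0, -0.5], [0.3, 0, -0.9], [0.6, 0, -1.3], [1.0, 0, -1.8]]' --angular '[[0, 0, 0], [0, 0, 0], [0, 0, 0], [0, 0, 0], [0, 0, 0]]' --claw '[35, 35, 35, 35, 35]'

```text
t: 11.9
eef_pos: [0.5003, -0.1306, 0.1914]
tool_rot: [0.257, 0.038, 0.966, -0.009]
contact_force: [-0.1, 0.4, -0.0]
gripper_width: 0.522
```

```bash
python3 - <<'E'
from h import *
inmag()
c=shot('wrist','w13')
cv2.imwrite('pics/w13b.png',cv2.convertScaleAbs(c['pixels'],alpha=1.5))
go([.48,-.08,.30],yt(-4,0))
E
```

```text
in mag mm [-105.4    0.8   29.4] w 44.593110400744706 F [-0.1  0.4  0. ] q [ 0.82  0.12 -0.68  2.3   0.15  0.23  1.51]
dp [-1.39  1.97 -4.21] ang [-0.02  5.94 -0.1 ] rows 2.4260830209697444 3.4552669054863454
```

View pics/w13b.png

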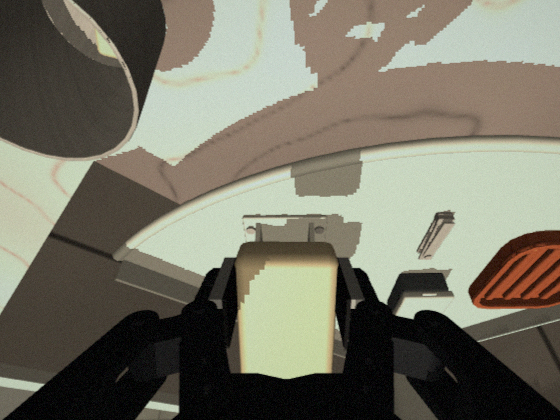

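>>> jog_arm --dp '[[0.1, 0.1, -0.8], [0, 0.5, -1.8], [-0.5, 1, -2.8], [-1, 1.5, -3.6], [-1.39, 1.97, -4.2]]' --angular '[[0, 0.3, 0], [0, 1.5, 0], [0, 3, 0], [0, 4.5, -0.1], [0, 5.94, -0.1]]' --claw '[35, 35, 35, 35, 35]'

```text
t: 12.45
eef_pos: [0.4828, -0.0809, 0.3028]
tool_rot: [0.0, 0.036, 0.999, -0.002]
contact_force: [0.5, 1.7, -0.6]
gripper_width: 0.521
```

```bash
python3 - <<'E'
from h import *
inmag();print(cur()[0])
c=shot('wrist','w14');s=shot('scene','s14')
cv2.imwrite('pics/w14b.png',cv2.convertScaleAbs(c['pixels'],alpha=1.5))
E
```

```text
in mag mm [-68.1  49.  136.4] w 44.500068565079054 F [-0.   1.8 -0.7] q [ 0.76  0.18 -0.81  1.85  0.15  1.17  1.4 ]
[ 0.48279711 -0.08092262  0.30278832]
```

View pics/w14b.png

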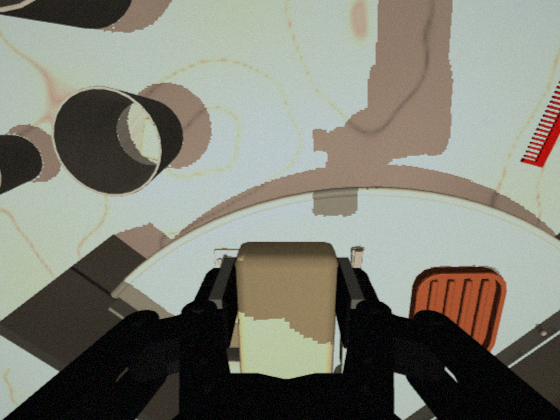

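View pics/s14.png

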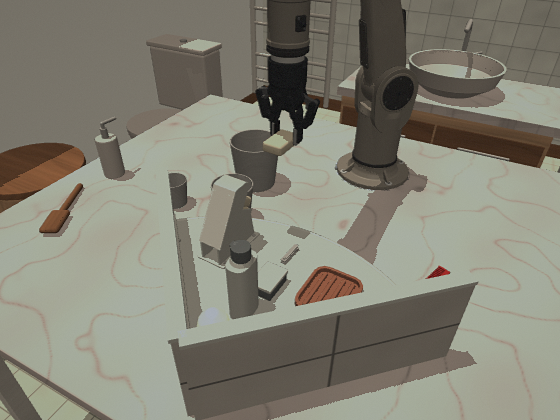

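```bash
python3 - <<'E'
from h import *
s=load('s14')
im=s['pixels'][70:190,220:340];cv2.imwrite('pics/s14c.png',cv2.convertScaleAbs(cv2.resize(im,None,fx=4.5,fy=4.5,interpolation=cv2.INTER_CUBIC),alpha=1.4))
p,R,o=cur()
fx=.0234; top=-.0155  # bar top is 15.5mm behind TCP
B=[p+R.apply([-(fx)+sx*.038,sy*.023,top+.022*k]) for k in (0,1) for sx in (-1,1) for sy in (-1,1)]
print(((proj(s,B)-[220,70]+.5)*4.5).round())
E
```

```text
[[183. 336.]
 [270. 363.]
 [271. 274.]
 [355. 298.]
 [184. 380.]
 [270. 407.]
 [271. 316.]
 [354. 340.]]
```

View pics/s14c.png

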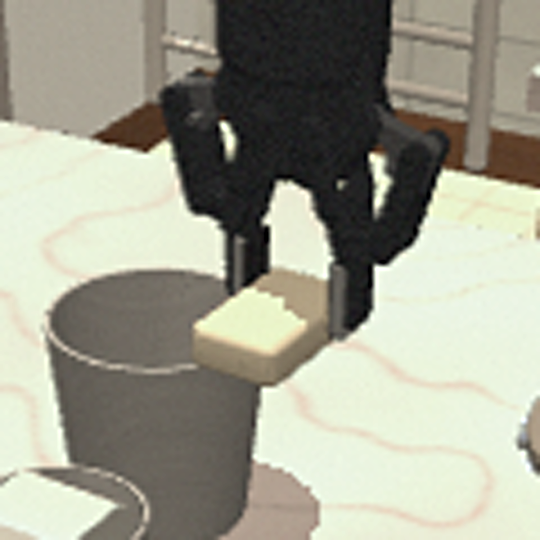

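```bash
python3 - <<'E'
from h import *
s=load('s14')
im=s['pixels'][125:160,258:300];im=cv2.convertScaleAbs(cv2.resize(im,None,fx=16,fy=16,interpolation=cv2.INTER_CUBIC),alpha=1.4)
p,R,o=cur()
for pitch,col in ((0,(0,0,255)),(4,(255,0,0))):
    a=Ro.from_euler('y',pitch,degrees=True)
    B=[p+R.apply(np.array([0,0,-.008])+a.apply([-.0234+sx*.038,sy*.023,-.0075+.022*k])) for k in (0,1) for sx,sy in ((-1,-1),(-1,1),(1,1),(1,-1))]
    q=np.int32((proj(s,B)-[258,125]+.5)*16)
    cv2.polylines(im,[q[:4]],True,col,1);cv2.polylines(im,[q[[0,4,5,1]]],True,col,1);cv2.polylines(im,[q[[1,5,6,2]]],True,col,1)
cv2.imwrite('pics/s14d.png',im)
E
```

```text
(no output)
```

View pics/s14d.png

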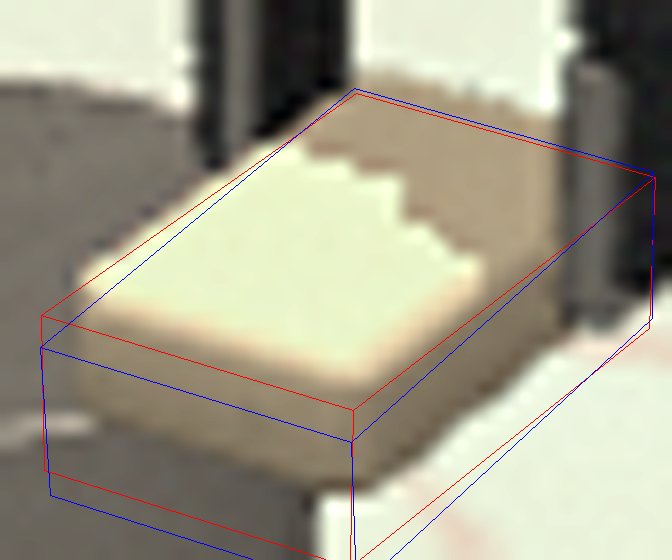

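```bash
python3 - <<'E'
from h import *
s=load('s14')
im=s['pixels'][120:165,252:306];im=cv2.convertScaleAbs(cv2.resize(im,None,fx=14,fy=14,interpolation=cv2.INTER_CUBIC),alpha=1.4)
p,R,o=cur()
for pitch,off,col in ((-4,-.0234,(0,0,255)),(-8,-.0234,(255,0,0))):
    a=Ro.from_euler('y',pitch,degrees=True)
    B=[p+R.apply(np.array([0,0,-.008])+a.apply([off+sx*.038,sy*.023,-.0075+.022*k])) for k in (0,1) for sx,sy in ((-1,-1),(-1,1),(1,1),(1,-1))]
    q=np.int32((proj(s,B)-[252,120]+.5)*14)
    cv2.polylines(im,[q[:4]],True,col,1);cv2.polylines(im,[q[[0,4,5,1]]],True,col,1);cv2.polylines(im,[q[[1,5,6,2]]],True,col,1)
# tips
for y in (-.023,.023):
  for x in (-.011,.011):
    q=(proj(s,[p+R.apply([x,y,-.002])])[0]-[252,120]+.5)*14; cv2.circle(im,tuple(np.int32(q).tolist()),4,(0,200,0),-1)
cv2.imwrite('pics/s14e.png',im)
E
```

```text
(no output)
```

View pics/s14e.png

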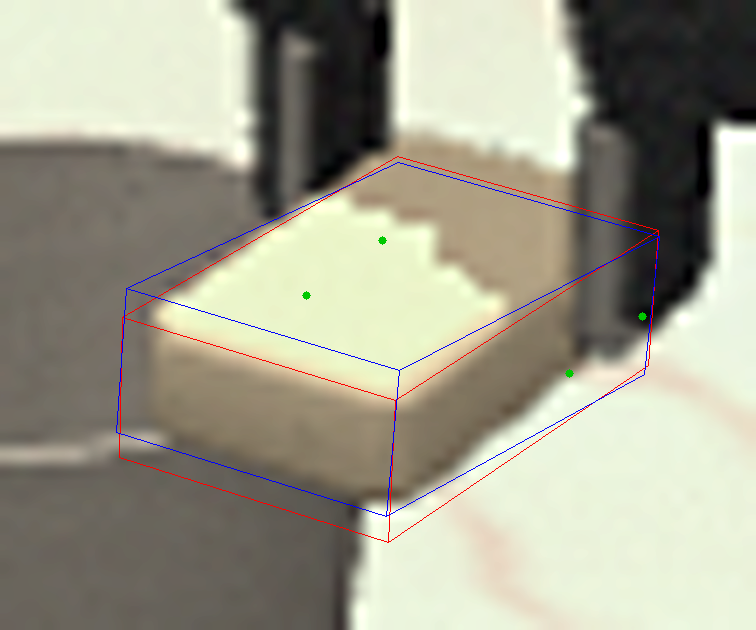

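```bash
python3 - <<'E'
from h import *
go([.6426,.1123,.22],yt(-3.2,0))
E
```

```text
dp [-5.68  8.04  3.36] ang [ 0.01  0.06 -0.14] rows 5.201626099241469 0.0861184961605698
```

>>> jog_arm --dp '[[-0.4, 1, 0], [-1.2, 2.8, 0.2], [-2.4, 4.6, 0.6], [-3.8, 6.3, 1.3], [-5, 7.6, 2.2]]' --angular '[[0, 0.06, -0.14], [0, 0.06, -0.14], [0, 0.06, -0.14], [0, 0.06, -0.14], [0, 0.06, -0.14]]' --claw '[35, 35, 35, 35, 35]'

```text
t: 13.05
eef_pos: [0.6144, 0.0941, 0.25]
tool_rot: [0.0, 0.029, 1.0, -0.001]
contact_force: [0.4, -0.6, 0.7]
gripper_width: 0.518
```

>>> jog_arm --dp '[[-0.4, 0.3, 0.5], [-0.68, 0.44, 1.1], [-0.68, 0.44, 1.16], [-0.68, 0.44, 1.16], [-0.68, 0.44, 1.16]]' --angular '[[0, 0, 0], [0, 0, 0], [0, 0, 0], [0, 0, 0], [0, 0, 0]]' --claw '[35, 35, 35, 35, 35]'

```text
t: 13.55
eef_pos: [0.6312, 0.1012, 0.2232]
tool_rot: [0.0, 0.03, 1.0, -0.001]
contact_force: [-0.0, 0.2, 0.2]
gripper_width: 0.52
```

```bash
python3 - <<'E'
from h import *
print(cur()[0],cur()[2]['gripper_width'],cur()[2]['q'].round(2)); 
c=shot('wrist','w15');s=shot('scene','s15');t=shot('top','t15')
cv2.imwrite('pics/w15b.png',cv2.convertScaleAbs(c['pixels'],alpha=1.5))
go([.6426,.1123,.135],yt(-3.2,0))
im=s['pixels'][140:330,170:390];cv2.imwrite('pics/s15c.png',cv2.convertScaleAbs(cv2.resize(im,None,fx=3.1,fy=3.1,interpolation=cv2.INTER_CUBIC),alpha=1.4))
im=t['pixels'][60:220,100:350];cv2.imwrite('pics/t15c.png',cv2.convertScaleAbs(cv2.resize(im,None,fx=3.1,fy=3.1,interpolation=cv2.INTER_CUBIC),alpha=1.7))
E
```

```text
[0.63120447 0.10116983 0.22316261] 0.5200495384003571 [ 0.3   0.54 -0.79  1.61  0.41  1.16  0.92]
dp [-0.41  0.44  3.54] ang [-0.01  0.01 -0.03] rows 1.793868524087498 0.02357743489165406
```

View pics/w15b.png

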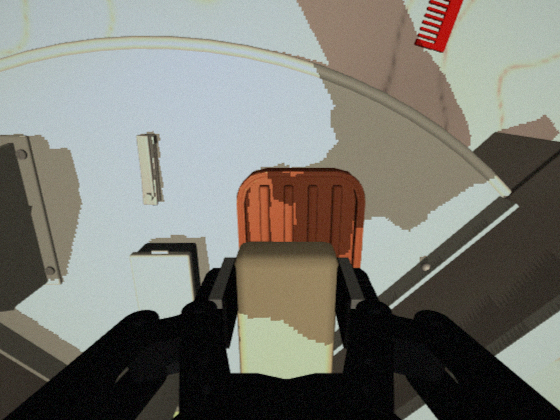

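View pics/s15c.png

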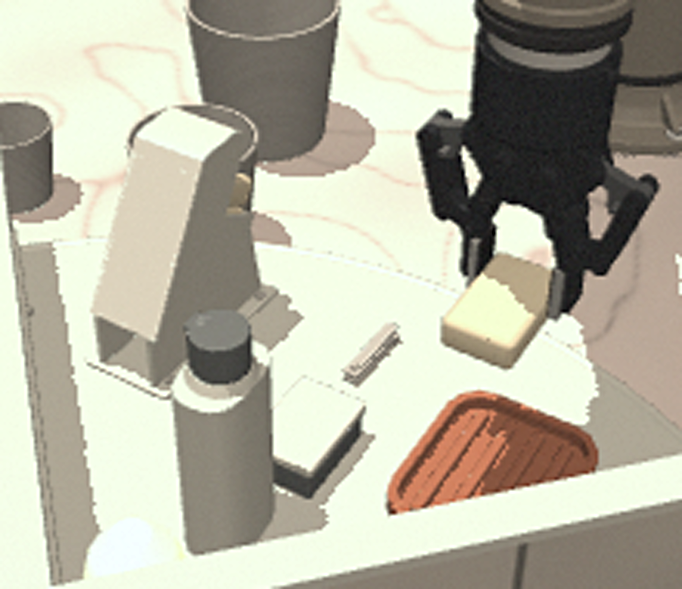

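View pics/t15c.png

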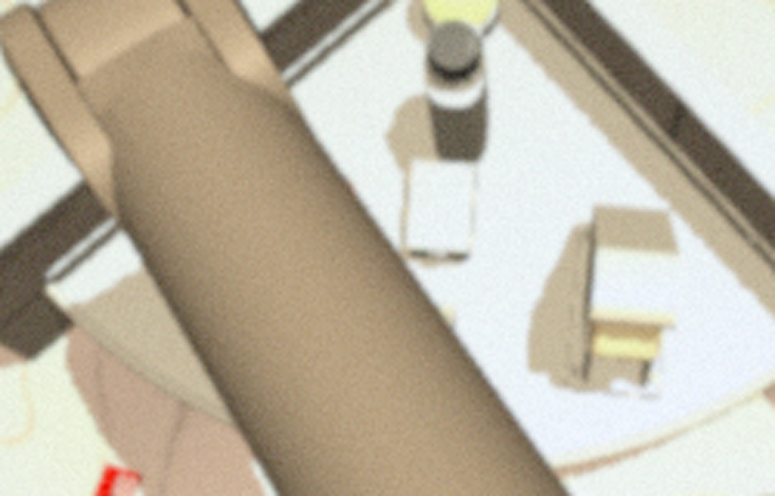

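```bash
python3 - <<'E'
from h import *
from scipy.optimize import minimize
s=load('s15');p,R,o=cur()
x0,y0,x1,y1=305,215,360,265;f=14
im0=s['pixels']; im=cv2.convertScaleAbs(cv2.resize(im0[y0:y1,x0:x1],None,fx=f,fy=f,interpolation=cv2.INTER_CUBIC),alpha=1.4)
for pitch,col in ((0,(0,0,255)),(-4,(255,0,0))):
    a=Ro.from_euler('y',pitch,degrees=True)
    r=.005 # rounded: draw inner box grown by limb: use spheres hull
    C=[p+R.apply(np.array([0,0,-.008])+a.apply([-.0234+sx*(.038-r),sy*(.023-r),.0035+sz*(.011-r)])) for sx in(-1,1) for sy in(-1,1) for sz in(-1,1)]
    rng=np.random.default_rng(0);d=rng.normal(size=(400,3));d/=np.linalg.norm(d,axis=1)[:,None]
    pts=np.concatenate([c+r*d for c in C]); q=np.int32((proj(s,pts)-[x0,y0]+.5)*f)
    cv2.polylines(im,[cv2.convexHull(q)],True,col,1)
cv2.imwrite('pics/s15e.png',im)
E
```

```text
(no output)
```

View pics/s15e.png

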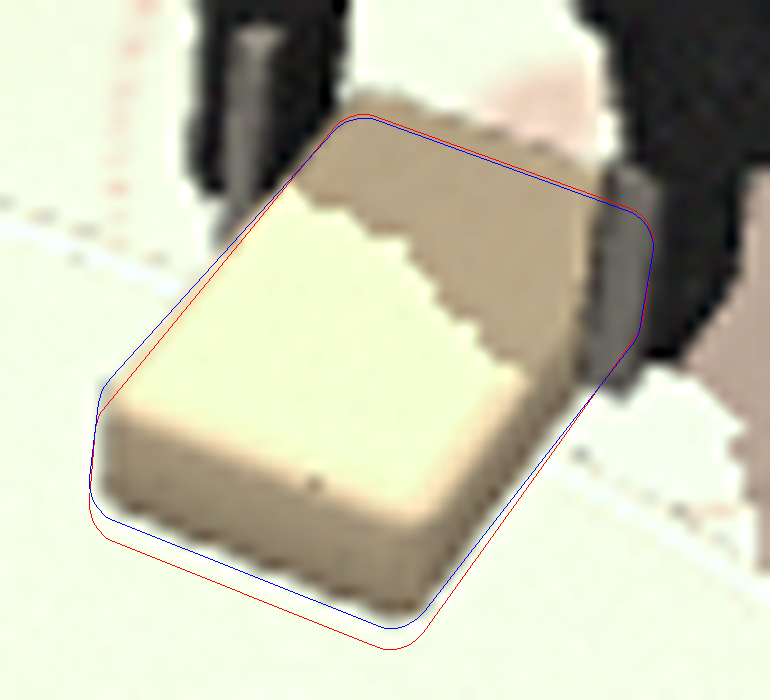

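>>> jog_arm --dp '[[-0.2, 0.2, 0.5], [-0.41, 0.44, 1.3], [-0.41, 0.44, 2.3], [-0.41, 0.44, 3.2], [-0.41, 0.44, 3.54]]' --angular '[[0, 0.2, 0], [0, 0.4, 0], [0, 0.4, 0], [0, 0.4, 0], [0, 0.4, 0]]' --claw '[35, 35, 35, 35, 35]'

```text
t: 14.2
eef_pos: [0.6411, 0.1121, 0.1319]
tool_rot: [-0.019, 0.029, 0.999, -0.0]
contact_force: [0.3, -1.3, -0.5]
gripper_width: 0.522
```

>>> jog_arm --dp '[[0, 0, 0.1], [0, 0, 0.2], [0, 0, 0.3], [0, 0, 0.4], [0, 0, 0.4]]' --angular '[[0, 0, 0], [0, 0, 0], [0, 0, 0], [0, 0, 0], [0, 0, 0]]' --claw '[35, 35, 35, 35, 35]'

```text
t: 14.7
eef_pos: [0.6419, 0.113, 0.124]
tool_rot: [-0.018, 0.029, 0.999, 0.0]
contact_force: [0.7, 0.0, -0.1]
gripper_width: 0.517
```

```bash
python3 - <<'E'
from h import *
print(cur()[0],cur()[2]['contact_force']); 
c=shot('wrist','w16');s=shot('scene','s16')
cv2.imwrite('pics/w16b.png',cv2.convertScaleAbs(c['pixels'],alpha=1.5))
go([.6426,.1123,.1175],yt(-3.2,0))
im=s['pixels'][225:325,280:400];cv2.imwrite('pics/s16c.png',cv2.convertScaleAbs(cv2.resize(im,None,fx=5,fy=5,interpolation=cv2.INTER_CUBIC),alpha=1.4))
E
```

```text
[0.64192736 0.11297829 0.12396942] [ 0.74578565  0.04053353 -0.11761255]
dp [-0.04 -0.03  0.26] ang [-0.01 -0.4  -0.02] rows 0.1321010856117171 0.23397795470466348
```

View pics/w16b.png

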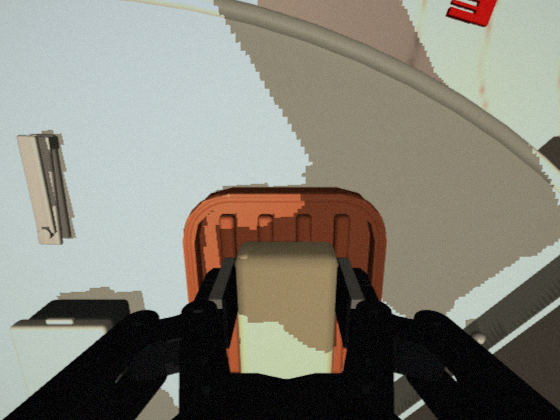

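View pics/s16c.png

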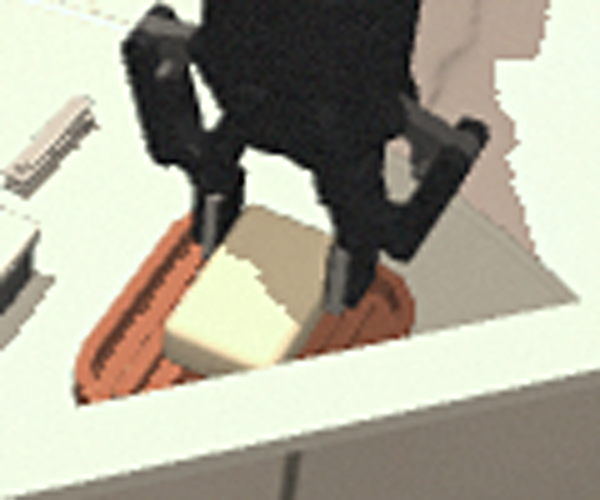

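>>> jog_arm --dp '[[0, 0, 0.05], [0, 0, 0.1], [0, 0, 0.15], [0, 0, 0.2], [0, 0, 0.2]]' --angular '[[0, 0, 0], [0, 0, 0], [0, 0, 0], [0, 0, 0], [0, 0, 0]]' --claw '[35, 35, 35, 35, 35]'

```text
t: 15.3
eef_pos: [0.6415, 0.113, 0.1184]
tool_rot: [-0.018, 0.029, 0.999, -0.0]
contact_force: [0.2, -1.0, -1.0]
gripper_width: 0.521
```

>>> jog_arm --dp '[[0, 0, 0.02], [0, 0, 0.04], [0, 0, 0.06], [0, 0, 0.06], [0, 0, 0.06]]' --angular '[[0, 0, 0], [0, 0, 0], [0, 0, 0], [0, 0, 0], [0, 0, 0]]' --claw '[35, 35, 35, 35, 35]'

```text
t: 15.8
eef_pos: [0.6416, 0.113, 0.1172]
tool_rot: [-0.018, 0.029, 0.999, 0.0]
contact_force: [0.0, 0.4, -0.5]
gripper_width: 0.52
```

>>> jog_arm --dp '[[0, 0, 0.02], [0, 0, 0.04], [0, 0, 0.06], [0, 0, 0.06], [0, 0, 0.06]]' --angular '[[0, 0, 0], [0, 0, 0], [0, 0, 0], [0, 0, 0], [0, 0, 0]]' --claw '[35, 35, 35, 35, 35]'

```text
t: 16.3
eef_pos: [0.6416, 0.113, 0.1159]
tool_rot: [-0.018, 0.029, 0.999, 0.0]
contact_force: [-0.5, -0.3, 1.5]
gripper_width: 0.52
```

>>> jog_arm --dp '[[0, 0, 0.02], [0, 0, 0.04], [0, 0, 0.04], [0, 0, 0.04], [0, 0, 0.04]]' --angular '[[0, 0, 0], [0, 0, 0], [0, 0, 0], [0, 0, 0], [0, 0, 0]]' --claw '[35, 35, 35, 35, 35]'

```text
t: 16.8
eef_pos: [0.6415, 0.1131, 0.1154]
tool_rot: [-0.018, 0.029, 0.999, -0.0]
contact_force: [-3.7, -0.2, 7.2]
gripper_width: 0.521
```

```bash
python3 - <<'E'
from h import *
o=get_obs();print(o['contact_force'],o['torque'])
E
```

```text
[-3.6620572  -0.19225443  7.2101577 ] [-0.27571062  0.40964686 -0.06697786]
```

>>> jog_arm --dp '[[0, 0, -0.02], [0, 0, -0.02], [0, 0, -0.02], [0, 0, -0.02], [0, 0, -0.02]]' --angular '[[0, 0, 0], [0, 0, 0], [0, 0, 0], [0, 0, 0], [0, 0, 0]]' --claw '[44, 47, 49, 52, 56]' --grip_force 20

```text
t: 17.3
eef_pos: [0.6415, 0.113, 0.115]
tool_rot: [-0.018, 0.029, 0.999, 0.0]
contact_force: [-0.2, 0.6, -1.0]
gripper_width: 0.654
```

```bash
python3 - <<'E'
from h import *
print(cur()[0],cur()[2]['contact_force'],cur()[2]['gripper_width']); 
c=shot('wrist','w17');s=shot('scene','s17')
cv2.imwrite('pics/w17b.png',cv2.convertScaleAbs(c['pixels'],alpha=1.5))
im=s['pixels'][225:325,280:400];cv2.imwrite('pics/s17c.png',cv2.convertScaleAbs(cv2.resize(im,None,fx=5,fy=5,interpolation=cv2.INTER_CUBIC),alpha=1.4))
E
```

```text
[0.64148581 0.11302773 0.11500112] [-0.1644103   0.63041781 -1.01253956] 0.6535537172215479
```

View pics/w17b.png

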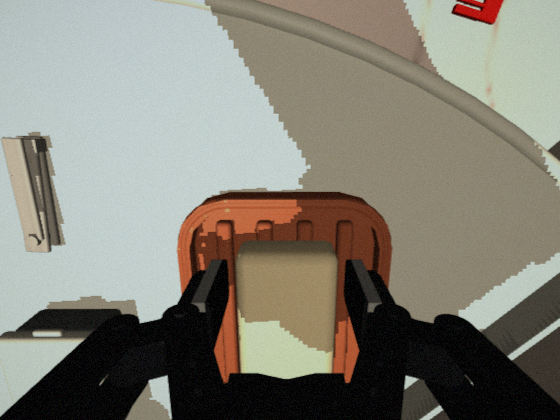

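View pics/s17c.png

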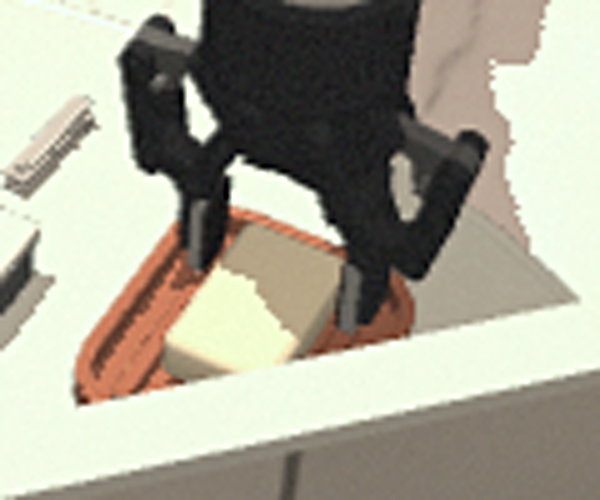

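Released, and the pads are clear of the bar on both sides. Retreating upwards.

>>> jog_arm --dp '[[0, 0, -0.3], [0, 0, -1], [0, 0, -2.2], [0, 0, -3.8], [1, 0, -5.5]]' --angular '[[0, 0, 0], [0, 0, 0], [0, 0, 0], [0, 0, 0], [0, 0, 0]]' --claw '[57, 57, 57, 57, 57]'

```text
t: 17.9
eef_pos: [0.6231, 0.1136, 0.2557]
tool_rot: [-0.017, 0.03, 0.999, 0.001]
contact_force: [0.7, -0.7, 0.7]
gripper_width: 0.669
```

>>> jog_arm --dp '[[1.5, 0, -0.5], [3.2, 0, -1], [5, 0, -1], [6.8, 0, -1], [7.5, 0, -1]]' --angular '[[0, 0, 0], [0, 0, 0], [0, 0, 0], [0, 0, 0], [0, 0, 0]]' --claw '[57, 57, 57, 57, 57]'

```text
t: 18.4
eef_pos: [0.4317, 0.1263, 0.2864]
tool_rot: [-0.017, 0.027, 0.999, -0.001]
contact_force: [0.6, -0.4, 0.1]
gripper_width: 0.668
```

```bash
python3 - <<'E'
from h import *
print(cur()[0]); 
c=shot('wrist','w18');s=shot('scene','s18');t=shot('top','t18')
cv2.imwrite('pics/w18b.png',cv2.convertScaleAbs(c['pixels'],alpha=1.5))
im=s['pixels'][140:330,150:400];cv2.imwrite('pics/s18c.png',cv2.convertScaleAbs(cv2.resize(im,None,fx=3,fy=3,interpolation=cv2.INTER_CUBIC),alpha=1.4))
im=t['pixels'][95:295,120:450];cv2.imwrite('pics/t18c.png',cv2.convertScaleAbs(cv2.resize(im,None,fx=2.4,fy=2.4,interpolation=cv2.INTER_CUBIC),alpha=1.7))
E
```

```text
[0.43166646 0.12625272 0.28640338]
```

View pics/w18b.png

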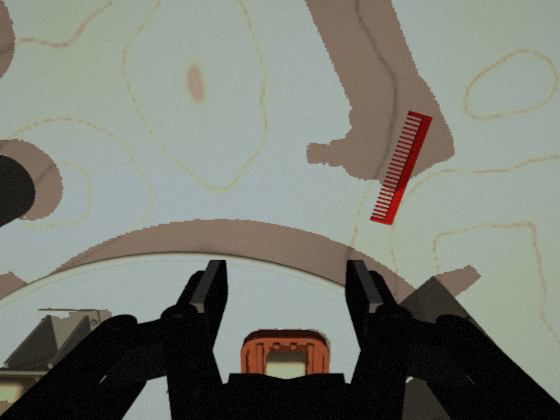

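View pics/s18c.png

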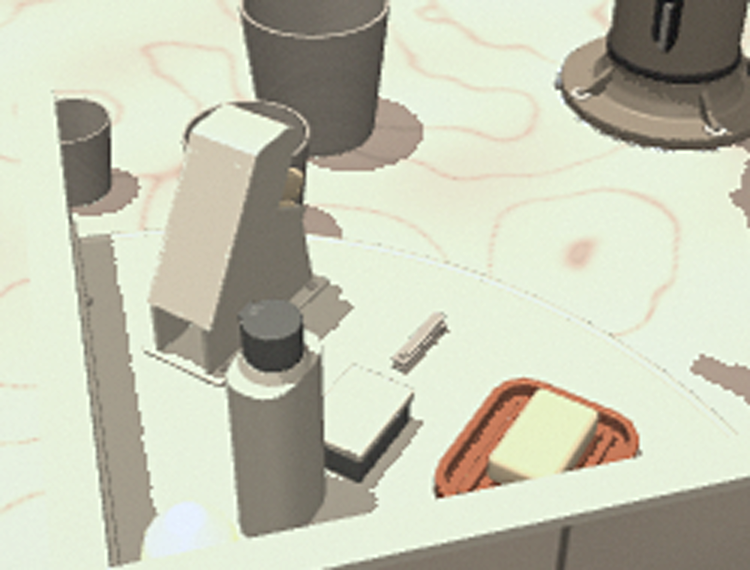

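View pics/t18c.png

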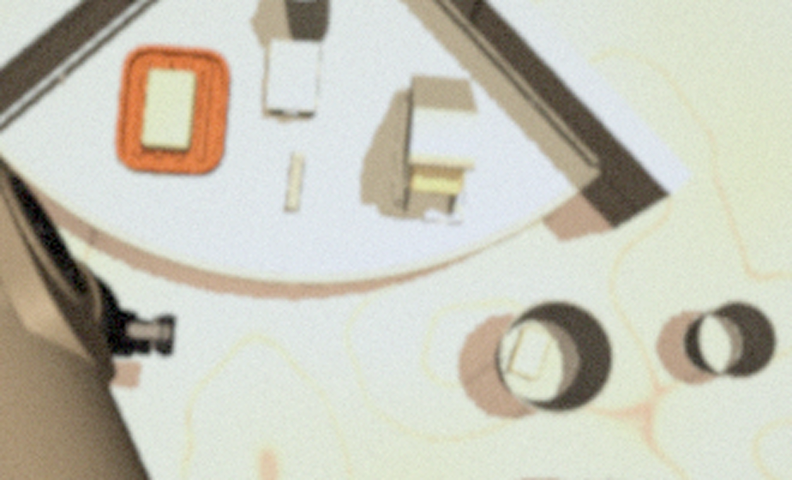

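```bash
python3 - <<'E'
from h import *
s=load('s18');a=load('scene0')
x0,y0,x1,y1=290,255,370,310;f=9
im=cv2.convertScaleAbs(cv2.resize(s['pixels'][y0:y1,x0:x1],None,fx=f,fy=f,interpolation=cv2.INTER_CUBIC),alpha=1.4)
rng=np.random.default_rng(0);d=rng.normal(size=(400,3));d/=np.linalg.norm(d,axis=1)[:,None];r=.005
t=load('t18');pi=t['pixels'].astype(int)
Rz=Ro.from_euler('z',-3.4,degrees=True)
cen=np.array([.665,.1117,.122])
for pit,col in ((0,(0,0,255)),(4,(255,0,0))):
    C=np.concatenate([cen+(Rz*Ro.from_euler('y',pit,degrees=True)).apply([sx*(.038-r),sy*(.023-r),sz*(.011-r)])+r*d for sx in(-1,1) for sy in(-1,1) for sz in(-1,1)])
    cv2.polylines(im,[cv2.convexHull(np.int32((proj(s,C)-[x0,y0]+.5)*f))],True,col,1)
D=cv2.absdiff(s['pixels'],a['pixels']).max(2)[160:330,165:380]; D2=cv2.absdiff(load('t18')['pixels'],load('top0')['pixels']).max(2)[10:260,150:460]
cv2.imwrite('pics/fin.png',im);cv2.imwrite('pics/diff.png',np.hstack([cv2.resize(D,(400,316)),cv2.resize(D2,(392,316))])*3)
E
```

```text
(no output)
```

View pics/fin.png

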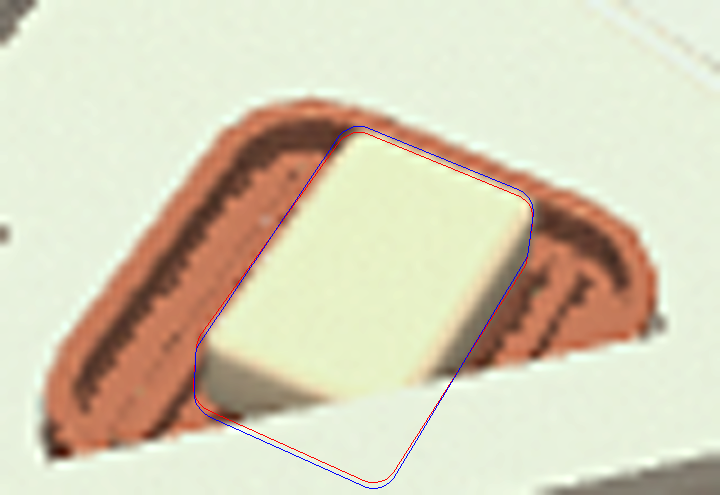

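View pics/diff.png

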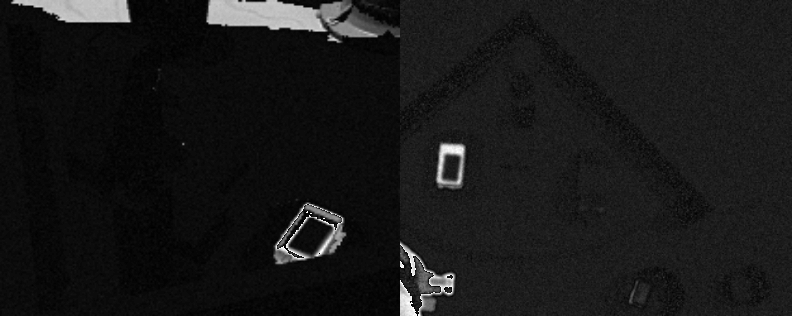

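The bar lies flat in the dish, matching the level overlay. Compared with the first pictures, nothing has moved except the soap: bar2 now shows exactly where bar1 did, and the sliver is in the bin. Handing in.

```bash
python3 -c "
from station import *
print(hand_in(), get_obs()['t'])"
```

```text
the job is handed in; nothing more can be done
the job is handed in; nothing more can be done
```

The soap is changed, and I handed the job in at about 18.6 s of the 58 s allowed. I got no verdict back.

**What I did:** I lifted the worn sliver out of the dish and dropped it into the middle-sized bin; its rim measured about 55 mm in radius. I then pinched bar1 alone, with the tips about 15 mm deep, and slid it 56 mm down the magazine's slope. From there I lifted it off the stack and laid it on the dish ribs. The highest contact force I read was about 7 N, just before release.

**Last checks:**
- **Sliver:** it lies in the middle bin.
- **Fresh bar:** it sits inside the dish and lies flat, agreeing with a level model of the bar to about a pixel. Its far lower corner was hidden behind the wall.
- **Dispenser:** bar2 has come up to where bar1 was.
- **Everything else:** comparing first and last pictures shows no movement of the dish, bins, clipper, elastic box or bottle. The comb was outside that comparison; I only saw it lying undisturbed in the last wrist view.

**Disagreements:**
- The hood measured about 37 mm high at the front; the text says 28 mm for the front face and 34 mm for the hood overall.
- While held, the bar looked tilted by about 2–3° in the scene camera, so I turned the tool 2° before laying it down.

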